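# Pin the tube shuttle and click it into the reader notch

### The job

The pull bar of the sample tube shuttle is not coupled: take the red-knobbed pin from its green holder and push it down through the fork and lug holes until its collar sits fully home on the fork, and let go of it before the shuttle is moved. Then grip the black post of the pull bar and slide the shuttle along its rail towards the white reader until the spring ball clicks into the notch beside the tube; do not run past the notch. Finish still gripping the post, with the shuttle resting in the notch, and leave everything else on the bench where it stands.

Things in the scene. Friction and masses are not known exactly. Their poses are not given: they have to be found in the camera images.
- rail: Tube shuttle rail, fixed on the bench: grey base 64 mm wide, 460 mm long, a steel bar on it whose top is at height 26. Origin under the middle on the bench top; its y axis runs along the rail in the direction in which the shuttle must be slid, x across it (towards the side where the reader stands), z up. Its place and turn vary.
- tube_notch (a point): Middle of the notch on the carriage side facing the reader: 22 mm from the rail axis, height 40, level with the tube along the rail. The notch is the gap between two upright steel rollers of 5 mm radius centred 6 mm before and behind it. Axes as the rail's.
- index_mark (a point): The reader's index point, 22 mm from the rail axis, height 40, axes as the rail's: when tube_notch is level with it along the rail (y), the spring ball lies in the notch. A red line on top of the reader's metal nose shows it. The ball resists with 4 to 7 N when the first roller meets it (12 mm before), gives way at 6 mm before and pulls in; 6 mm past the notch it is lost again.
- reader: Tube reader, fixed: a metal nose 50 mm long along the rail, 46 high, beginning 35 mm from the rail axis; behind it a white box 60 mm long, 70 high, from 70 to 120 mm off the axis. Origin on the bench top, 75 mm from the rail axis (towards rail +x), level with the index line; axes as the rail's. Its place along the rail varies.
- fork_hole (a point): Centre of the hole in the top face of the yellow fork, height 58; hole 11.2 mm wide with a chamfer. The fork is 34 mm across the rail by 30 along it, with two plates 6 mm thick (heights 30 to 36 and 52 to 58); the lug between them (40 to 48) has the same hole. 70 mm ahead (rail +y) of the tube. Axes as the rail's.
- lug_hole (a point): Centre of the hole in the top face of the carriage's aluminium lug (height 48), straight under fork_hole at the start.
- grip_post (a point): Top centre of the black grip post on the pull bar, 85 mm ahead (rail +y) of the fork hole. Post 14 mm along the rail, 24 mm across it; it rises from the yellow bar (22 mm wide, top at height 44) to height 88, where this point lies. Axes as the rail's. With the pin in, the carriage follows the post with about 1 mm play either way.
- pin: Loose headed pin, 30 g, upright in the holder at the start. Origin at the lower tip, z up the pin: steel shank 10 mm diameter, 26 mm long with a chamfered tip; collar 20 mm diameter from 26 to 30; red knob 14 mm diameter from 30 to 52 to grip it by.
- pin_collar (a point): On the pin's axis at the underside of its collar, 26 mm above the tip; it meets fork_hole when the pin is home.
- pin_holder: Green block 44 x 44 x 30 mm, fixed, with a 12 mm hole that holds the pin, collar on its top face. Origin under its centre. It trades places with the vial and the cup.
- control_vial: Amber vial, 28 mm diameter, 50 tall, loose; leave it. Origin under its centre.
- specimen_cup: White open cup, 52 mm diameter, 50 tall, loose; leave it. Origin under its centre.
- reagent_bottle: White bottle, 52 mm diameter, 110 tall, loose; leave it. Origin under its centre.
- swab_box: Pink box 100 x 75 x 60 mm, loose; leave it. Origin under its centre.
- marker: Marker pen lying, about 113 mm long, 13 thick, loose; leave it. Origin under its middle, length along its x.
- stain_jar: Green jar, 60 mm diameter, 70 tall, loose; leave it. Origin under its centre.
- carriage: Blue carriage, 44 x 44 mm, heights 28 to 48, with a blood tube fixed upright on it (purple cap 17 mm wide, top at height 114). Slides along the rail (rail +y) with about 1.5 N friction; it starts 120 to 200 mm before the notch and can run on past it. Origin on the rail axis under the tube, height 26; axes as the rail's.
- pull_bar: Yellow pull bar with the fork and the black post. Until pinned it can slide 30 mm out of the carriage along rail +y (0.6 N), which misaligns the holes; at the start they are aligned. With the pin in, the carriage follows it with about 1 mm play either way. Origin on the hole's axis at height 26; axes as the rail's.

How it is judged:
By the outcome, as a careful person would: the job done as asked, in the order asked, and still so for the second after the job is handed in, while the arm keeps its last pose, push and grip.
It also fails if it takes over 56 s, if anything falls off the work surface, if the arm or the gripper's body presses on something with over 40 N, if the wrist force passes 120 N, or if a joint passes its speed limit or range.

### The arm

A 6-joint arm with a two-finger parallel gripper is mounted at the origin on the work surface. World frame = base frame: x ahead of the robot, y to its left, z up, the work surface at z = 0. Lengths are in mm, angles in rad, forces in N, time in s.
With the tool pointing down it reaches from about 200 to 875 mm from the base axis. Payload 3.4 kg.
Tool frame: the origin (TCP) lies at the very end of the fingers, on their centre line; the grasp point (between the pads) lies robot.hold_point_z behind it (robot.hold_point_z is the distance from the TCP to the grasp point, in mm); z points along the fingers, y is the direction in which the jaws open and shut (so a half turn about z gives the same grasp; the last joint's range is limited). The gripper opens to 94 mm and grips with 3 to 60 N. Pads are 16 mm wide; open, the fingers measure 119 mm over their backs; the gripper's body (75 mm by 177 mm) begins 78 mm behind the grasp point.
Start: joints at [1.193, 0.276, 1.505, -0, 1.361, -0.121], TCP at [146.059, 556.177, 205.493] pointing down, gripper open.
Joint ranges: [-2.89, 2.89], [-0.75, 2.08], [0.22, 2.7], [-1.18, 4.32], [0.11, 2.71], [-2.7, 2.7]. Speed limits (rad/s): [2.57, 2.57, 3.14, 3.14, 3.14, 3.14].

### API

Orientations are given as a unit quaternion [w, x, y, z].
In Python, from workcell import robot, viewer, ticket gives the robot as it stands.
- The arm moves only by the shell command python3 -m crank 'ROWS' [OPENING]. ROWS is JSON, a list of rows, each an object with "dp": the shift along the tool's x, y, z in m, a list of three; "delta_rot": the turn, a rotation vector about the tool's x, y, z in degrees, a list of three. In form: [{"dp": [tx, ty, tz], "delta_rot": [ax, ay, az]}, ...]. A call has 1 to 10 rows; each row shifts and turns the commanded pose from where the row before left it, along the tool's axes as they then stand; what a row does not reach is not made up. A row lasts 1/10 s, in which the tool goes at most 50 mm and 8.59 degrees, less where a joint would pass 70% of its speed; a pose out of reach is approached as far as the arm can. A call is refused whole if a number of a shift passes 0.05 or a number of a turn 8.59, either way. A call with a gripper value outside its range is refused whole. OPENING is the opening, from -1 (shut) to 1 (fully open), set as the call begins (- or left out, the last holds). The fingers move at their own pace and stop on an object; the grip force is fixed at half the most. Time passes only in rows, so rows that do not move let the fingers close. It gives the time, the measured TCP pose, the force and the opening at its end, in the units of the state.
- robot.get_obs(): the state, without advancing time (a new reading comes with each control period).
- viewer.get_image(name): name is "side" or "top" or "wrist"; returns a dict with "img" (384x512x3 uint8, red, green, blue), "z_map" (384x512 float32, mm along the optical axis (not along the pixel's ray), 0 where there is no reading), "K" (3x3 intrinsics, pixels), "eye" and "attitude" of the camera in the world. Camera axes: x right, y up, looking along -z (the intrinsics and any distortion apply to the point x, -y, -z); pixel columns grow to the right and rows downward; lengths in mm; the calibration is good to about 2 mm. A picture is of the moment at which its call begins.
- ticket.job_done(): hands the job in, once; it reports no verdict.
The state is a dict: "clock": time; "q": joint angles; "qd": joint speeds; "tau": joint torques, N m; "ee_pos": TCP position; "eef_rot": TCP orientation; "wrist_force": force on the tool from outside, world axes, zero at the start; "ft_torque": the same for the moment, N m; "finger_gap": opening from 0.0 (shut) to 1.0 (fully open).
Only numpy, scipy, OpenCV 4.12 (cv2) and the standard library are available. Lean on these libraries where they do the work, as an engineer would, in place of code of your own. Each camera call takes 0.05 s, during which the arm holds its last target.

## Working session

There is one attempt and no reset: what is moved stays moved. The work goes in short steps, Python scripts to look and compute and a shell command to move; the robot and the scene stay as the last step left them, time stands still between calls to the robot, and variables do not carry over. Pictures are saved under pics/ and viewed, and the job is handed in when it is done.

```bash
ls; mkdir -p pics
cat > h.py <<'E'
import numpy as np, cv2
from workcell import robot, viewer, ticket
from scipy.spatial.transform import Rotation as R
def rot(q): return R.from_quat([q[1],q[2],q[3],q[0]]).as_matrix()
def att(a):
    a=np.array(a,float)
    return a if a.shape==(3,3) else rot(a)
def proj(im,u,v,z=None,height=None):
    K=np.array(im['K']);ray=np.array([(u-K[0,2])/K[0,0],-(v-K[1,2])/K[1,1],-1.0])
    d=att(im['attitude'])@ray; e=np.array(im['eye'])
    if height is not None: return e+d*(height-e[2])/d[2]
    if z is None: z=float(im['z_map'][int(round(v)),int(round(u))])
    return e+d*z
def save(im,name,crop=None,s=1):
    a=im['img'][:,:,::-1]
    if crop: x0,y0,x1,y1=crop;a=a[y0:y1,x0:x1]
    cv2.imwrite('pics/'+name,cv2.resize(a,None,fx=s,fy=s,interpolation=cv2.INTER_CUBIC))
E
python3 - <<'E'
from h import *
import pickle
print(robot.get_obs(), robot.hold_point_z)
for n in ['side','top','wrist']:
    im=viewer.get_image(n);pickle.dump(im,open(n+'0.pkl','wb'))
    save(im,n+'0.png',None,1.5); print(n,{k:im[k] for k in im if k not in('img','z_map')})
E
```

```text
pics
{'clock': 0.0, 'q': array([ 1.19300894e+00,  2.76605195e-01,  1.50610930e+00, -1.05233393e-05,
        1.36070182e+00, -1.21024876e-01]), 'qd': array([-1.43261249e-03, -1.73112790e-03, -3.90491452e-04, -7.71705850e-05,
       -8.34946376e-04, -8.54213855e-04]), 'tau': array([ 2.85206173e-03, -4.04572070e+01, -2.37229282e+01,  7.03776791e-02,
        3.47808783e-02, -1.77500824e-04]), 'ee_pos': array([145.83510696, 555.61618496, 204.6084343 ]), 'eef_rot': array([-2.20079980e-04,  1.28027741e-01,  9.91770168e-01, -8.84887629e-04]), 'wrist_force': array([ 0.70443718,  0.07491613, -0.16478619]), 'ft_torque': array([-0.01621159,  0.03245768,  0.01579579]), 'finger_gap': 1.0002344435346735} 18.8
side {'K': array([[353.86074798,   0.        , 255.15211625],
       [  0.        , 353.86074798, 192.4046656 ],
       [  0.        ,   0.        ,   1.        ]]), 'eye': array([382.74967303, 729.24226238, 563.60042061]), 'attitude': array([-0.09015484, -0.04638288,  0.47597943,  0.87359276])}
top {'K': array([[480.61292254,   0.        , 259.99245564],
       [  0.        , 480.61292254, 193.01875654],
       [  0.        ,   0.        ,   1.        ]]), 'eye': array([ 340.51001931,   -4.63500761, 1245.17660631]), 'attitude': array([ 0.7059953 ,  0.06786497, -0.07041763, -0.70143164])}
wrist {'K': array([[272.56271206,   0.        , 249.34749904],
       [  0.        , 272.56271206, 190.46634487],
       [  0.        ,   0.        ,   1.        ]]), 'eye': array([ 71.00461489, 576.08135618, 383.44516444]), 'attitude': array([ 0.78439357, -0.10737976, -0.08126734,  0.60546836])}
```

View pics/top0.png

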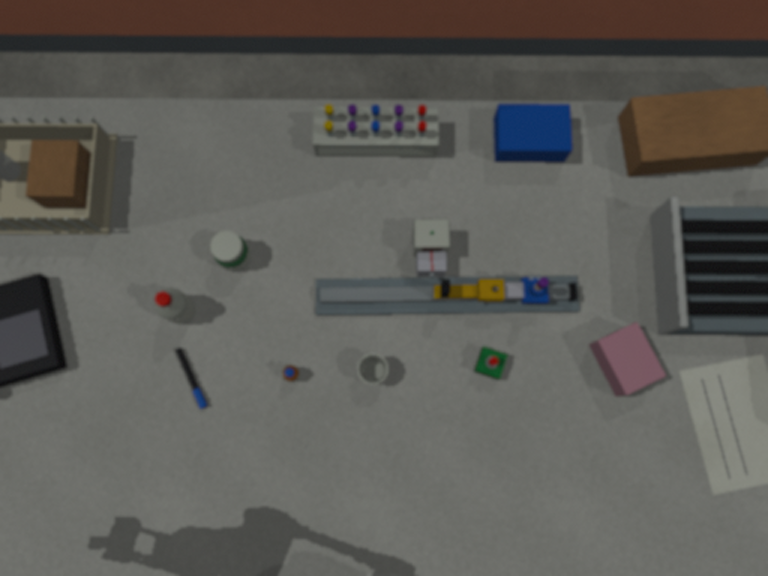

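View pics/side0.png

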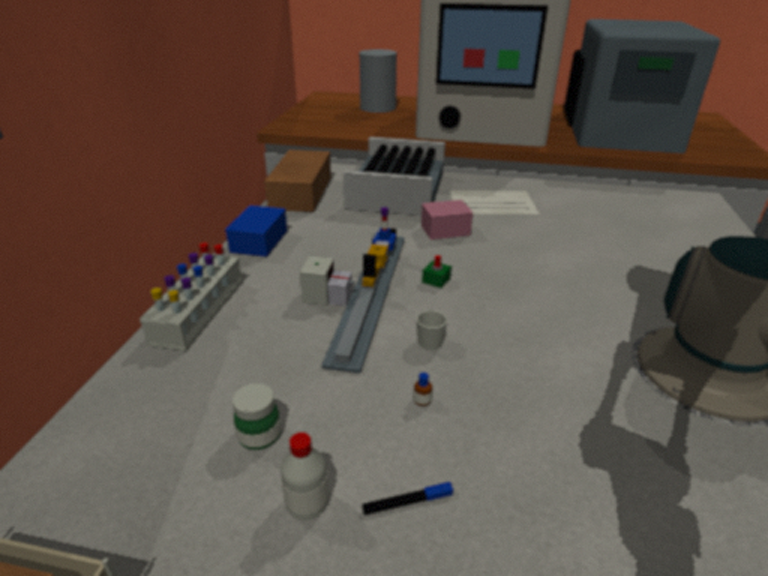

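View pics/wrist0.png

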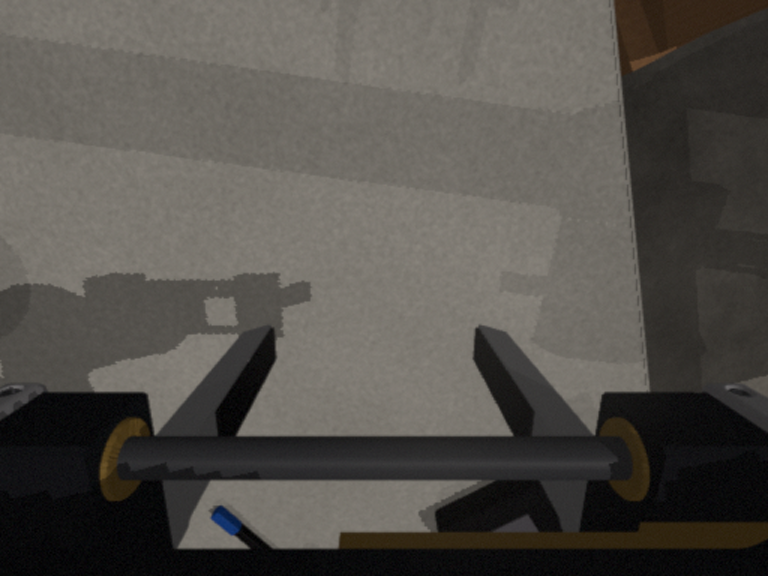

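The top view shows the rail at about (315–580, 295), with the post at (445,290), fork at (492,290), tube at (540,285), pin at (492,361) and the reader's red line at (431,262). I'll enlarge it next.

Run:
```python
from h import *
import pickle
im=pickle.load(open('top0.pkl','rb'))
save(im,'topc.png',(200,140,400,265),4)
```

```text
(no output)
```

View pics/topc.png

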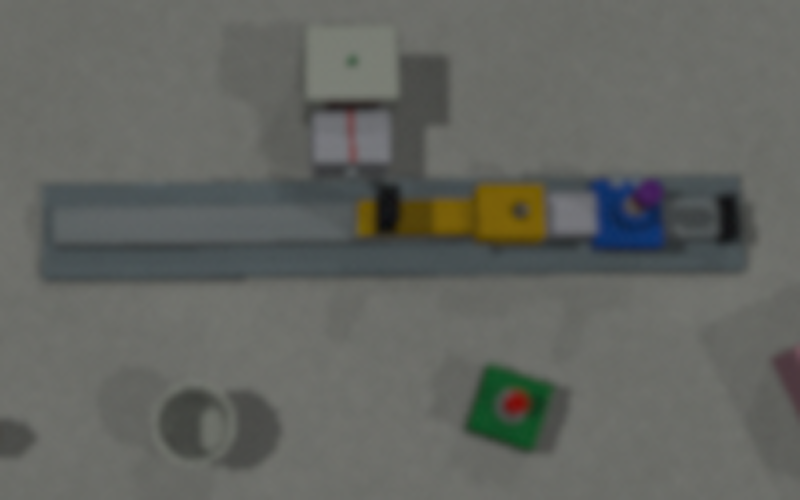

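Crop pixels: knob (515,403), fork hole (520,212), post top (387,208), red line (351,135). Rail base corners are (42,186), (42,280), (742,178) and (746,270).

Run:
```python
from h import *
import pickle
im=pickle.load(open('top0.pkl','rb'))
for n,x,y,h in [('knob',516,402,82-26+26),('holder',511,408,30),('hole',520,211,58),('post',387,196,88),('post mid',387,208,88),('red0',351,110,46),('red1',351,162,46),('c1',42,186,4),('c2',40,280,4),('c3',742,178,4),('c4',746,270,4),('forkL',476,213,58),('forkR',545,213,58)]:
    u=(x+.5)/4-.5+200;v=(y+.5)/4-.5+140
    print(n,proj(im,u,v,height=h).round(1),proj(im,u,v).round(1))
```

```text
knob [ 456.2 -175.1   82. ] [ 459.1 -179.4   52.7]
holder [ 457.5 -179.4   30. ] [ 454.7 -175.3   59. ]
hole [ 578.9 -183.7   58. ] [ 581.1 -185.3   47.5]
post [581.8 -97.6  88. ] [581.5 -97.5  89.1]
post mid [574.2 -97.5  88. ] [573.6 -97.2  91.2]
red0 [646.8 -78.3  46. ] [645.1 -77.9  52.8]
red1 [612.6 -78.1  46. ] [612.4 -78.1  46.6]
c1 [604.4 123.3   4. ] [606.  124.1  -3.3]
c2 [541.6 123.    4. ] [540.8 122.4   9.3]
c3 [ 613.1 -339.3    4. ] [ 614.2 -340.7   -1.3]
c4 [ 551.4 -339.1    4. ] [ 5.521e+02 -3.403e+02 -4.000e-01]
forkL [ 577.5 -156.    58. ] [ 576.2 -155.1   64.6]
forkR [ 577.8 -199.5   58. ] [ 579.6 -200.9   49. ]
```

```bash
python3 -m crank '[{"dp":[0,0,0],"delta_rot":[0,0,-7.9]},{"dp":[0,0,0],"delta_rot":[0,0,-7.9]},{"dp":[-0.0176,-0.0436,0],"delta_rot":[0,0,0]},{"dp":[-0.0176,-0.0436,0],"delta_rot":[0,0,0]},{"dp":[-0.0176,-0.0436,0],"delta_rot":[0,0,0]},{"dp":[-0.0176,-0.0436,0],"delta_rot":[0,0,0]},{"dp":[-0.0176,-0.0436,0],"delta_rot":[0,0,0]},{"dp":[-0.0176,-0.0436,0],"delta_rot":[0,0,0]},{"dp":[-0.0176,-0.0436,0],"delta_rot":[0,0,0]},{"dp":[-0.0176,-0.0436,0],"delta_rot":[0,0,0]}]' 1
```

```text
clock: 1.15
ee_pos: [293.5, 208.4, 205.5]
eef_rot: [0.0, -0.01, 1.0, 0.0]
wrist_force: [1.4, 0.1, -0.0]
finger_gap: 1.004
```

```bash
python3 -m crank '[{"dp":[-0.0175,-0.0433,0],"delta_rot":[0,0,0]},{"dp":[-0.0175,-0.0433,0],"delta_rot":[0,0,0]},{"dp":[-0.0175,-0.0433,0],"delta_rot":[0,0,0]},{"dp":[-0.0175,-0.0433,0],"delta_rot":[0,0,0]},{"dp":[-0.0175,-0.0433,0],"delta_rot":[0,0,0]},{"dp":[-0.0175,-0.0433,0],"delta_rot":[0,0,0]},{"dp":[-0.0175,-0.0433,0],"delta_rot":[0,0,0]},{"dp":[-0.0175,-0.0433,0],"delta_rot":[0,0,0]},{"dp":[-0.0175,-0.0433,0],"delta_rot":[0,0,0]},{"dp":[0,0,0],"delta_rot":[0,0,0]}]' 0.2
python3 - <<'E'
from h import *
import pickle
im=viewer.get_image('wrist');pickle.dump(im,open('w1.pkl','wb'));save(im,'w1.png',None,1.5)
o=robot.get_obs();print(o['clock'],o['ee_pos'],o['eef_rot'],im['eye'],att(im['attitude']).round(3))
E
```

```text
clock: 2.15
ee_pos: [460.6, -181.9, 204.8]
eef_rot: [0.001, -0.007, 1.0, -0.001]
wrist_force: [-0.6, 0.2, 0.2]
finger_gap: 0.6
2.2 [ 458.90994375 -178.8089853   204.62795797] [-4.51113747e-04 -7.68982811e-03  9.99970302e-01  2.39942941e-04] [ 382.89519328 -182.19059856  383.40613786] [[-0.015 -0.963 -0.268]
 [ 1.    -0.015 -0.001]
 [-0.003 -0.268  0.963]]
```

View pics/w1.png

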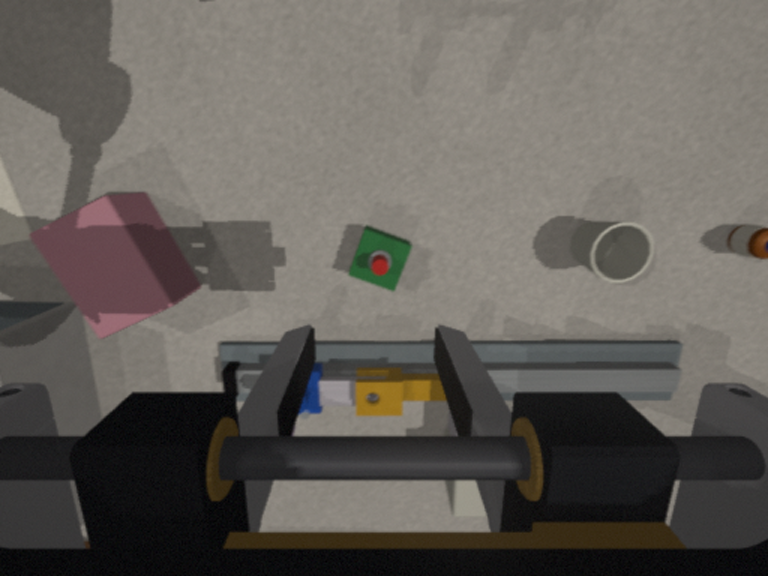

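Wrist view: knob top at about (380,262), fork hole at about (373,398), fingers at (300,340) and (450,340).

Run:
```python
from h import *
import pickle
im=pickle.load(open('w1.pkl','rb'))
save(im,'w1c.png',(200,140,320,290),4)
hsv=cv2.cvtColor(im['img'],cv2.COLOR_RGB2HSV)
m=((hsv[...,0]<8)|(hsv[...,0]>172))&(hsv[...,1]>150)
ys,xs=np.nonzero(m[150:200,230:280]);print(xs.mean()+230,ys.mean()+150,xs.min()+230,xs.max()+230,ys.min()+150,ys.max()+150,len(xs))
```

```text
252.75510204081633 176.70408163265307 248 258 171 182 98
```

View pics/w1c.png

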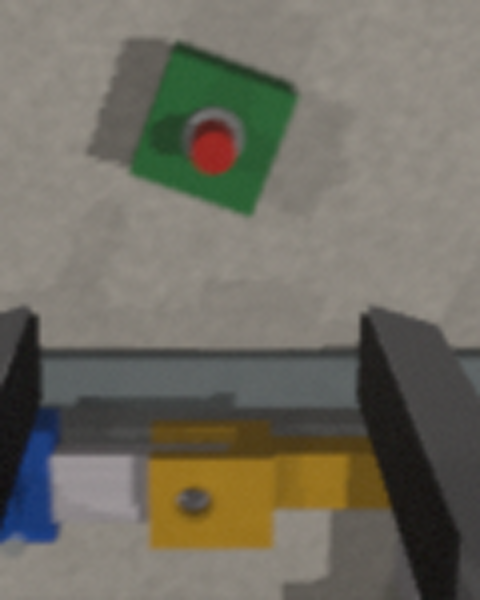

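Run:
```python
from h import *
import pickle
im=pickle.load(open('w1.pkl','rb'))
for n,x,y,h in [('knob',213,152,56),('knob',213,148,56),('hole',194,501,58),('a',150,455,58),('b',272,455,58),('c',272,547,58),('d',150,547,58),('h1',132,172,30),('h2',250,214,30),('h3',298,95,30),('h4',177,48,30),('fL',38,320,205),('fR',362,315,205)]:
    u=(x+.5)/4-.5+200;v=(y+.5)/4-.5+140
    print(n,proj(im,u,v,height=h).round(1),proj(im,u,v).round(1))
```

```text
knob [ 457.5 -177.9   56. ] [ 457.5 -177.9   56.1]
knob [ 456.2 -177.9   56. ] [ 456.3 -177.9   55.8]
hole [ 577.  -182.1   58. ] [ 584.9 -182.1   44.8]
a [ 560.1 -196.9   58. ] [ 562.8 -197.1   53. ]
b [ 559.4 -156.5   58. ] [ 568.5 -155.2   41.3]
c [ 594.1 -155.4   58. ] [ 632.3 -150.5   -0.9]
d [ 594.8 -196.8   58. ] [ 595.  -196.8   57.7]
h1 [ 470.7 -204.5   30. ] [ 470.6 -204.4   30.4]
h2 [ 484.6 -164.7   30. ] [ 484.9 -164.6   29. ]
h3 [ 443.9 -150.1   30. ] [ 4.491e+02 -1.473e+02 -3.000e-01]
h4 [ 429.1 -189.8   30. ] [ 430.7 -190.1   17.7]
fL [ 454.2 -209.9  205. ] [ 453.5 -209.7  206.6]
fR [ 452.3 -153.3  205. ] [ 452.7 -153.1  203.9]
```

```bash
python3 -m crank '[{"dp":[0.0007,0.0005,0.045],"delta_rot":[0,0,0]},{"dp":[0.0008,0.0005,0.045],"delta_rot":[0,0,0]},{"dp":[0,0,0],"delta_rot":[0,0,0]},{"dp":[0,0,0],"delta_rot":[0,0,0]}]'
python3 - <<'E'
from h import *
import pickle
im=viewer.get_image('wrist');pickle.dump(im,open('w2.pkl','wb'));save(im,'w2.png',(130,120,390,290),3)
o=robot.get_obs();print(o['clock'],o['ee_pos'],o['eef_rot'],im['eye'],rot(o['eef_rot']).round(4))
E
```

```text
clock: 2.6
ee_pos: [456.3, -174.5, 115.8]
eef_rot: [-0.001, -0.01, 1.0, 0.001]
wrist_force: [-0.3, -0.5, 0.3]
finger_gap: 0.599
2.65 [ 457.73157635 -175.36715105  117.10036761] [ 1.03534801e-03 -9.92360748e-03  9.99950122e-01 -4.50708802e-04] [ 379.03047124 -175.83254891  294.60069791] [[-9.998e-01 -1.980e-02  2.100e-03]
 [-1.980e-02  9.998e-01 -9.000e-04]
 [-2.100e-03 -9.000e-04 -1.000e+00]]
```

View pics/w2.png

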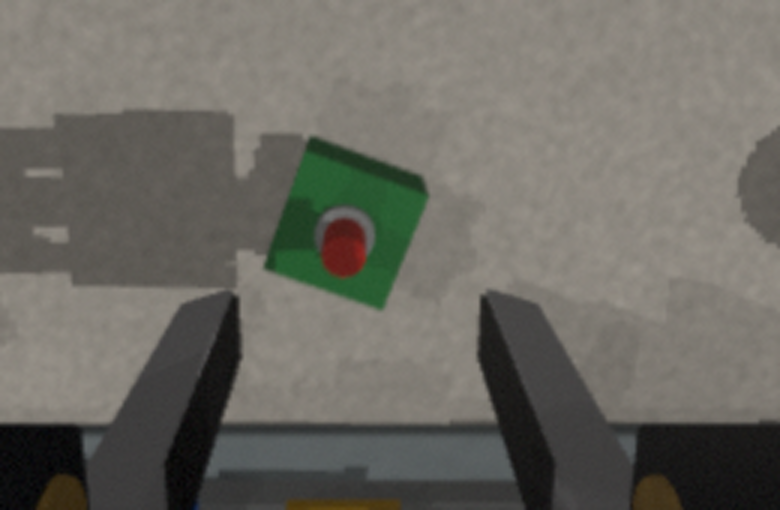

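Knob top is at about (345,260). The inner near corners of the finger tips are at (240,298) and (481,293).

Run:
```python
from h import *
import pickle
im=pickle.load(open('w2.pkl','rb'))
for n,x,y,h in [('knobtop',345,260,56),('fL',240,297,116.5),('fR',481,293,116.5)]:
    u=(x+.5)/3-.5+130;v=(y+.5)/3-.5+120
    print(n,proj(im,u,v,height=h).round(1),proj(im,u,v).round(1))
o=robot.get_obs();print(o['ee_pos'],o['q'])
```

```text
knobtop [ 460.  -178.5   56. ] [ 460.3 -178.5   55.4]
fL [ 449.1 -202.1  116.5] [ 495.1 -219.3   -0.6]
fR [ 446.9 -146.1  116.5] [ 491.7 -126.5   -0.8]
[ 457.73157635 -175.36715105  117.10036761] [-5.08126660e-01  2.17707739e-01  1.82205616e+00  2.71872158e-04
  1.09958340e+00 -2.09889369e+00]
```

```bash
python3 -m crank '[{"dp":[-0.003,-0.004,0.025],"delta_rot":[0,0,0]},{"dp":[0,0,0.025],"delta_rot":[0,0,0]},{"dp":[0,0,0],"delta_rot":[0,0,0]},{"dp":[0,0,0],"delta_rot":[0,0,0]},{"dp":[0,0,0],"delta_rot":[0,0,0]}]'
python3 - <<'E'
from h import *
import pickle
im=viewer.get_image('wrist');pickle.dump(im,open('w3.pkl','wb'));save(im,'w3.png',(130,120,390,290),3)
o=robot.get_obs();print(o['clock'],o['ee_pos'],im['eye'])
E
```

```text
clock: 3.15
ee_pos: [461.5, -180.2, 67.6]
eef_rot: [0.002, -0.01, 1.0, -0.001]
wrist_force: [-0.0, -0.6, -0.4]
finger_gap: 0.602
3.2 [ 461.31854145 -180.15579664   67.43061864] [ 383.33714959 -180.99559452  246.05094276]
```

View pics/w3.png

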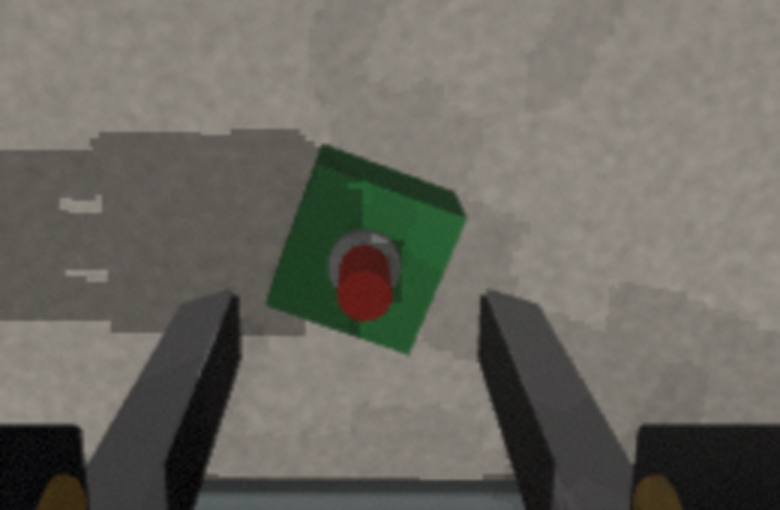

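Run:
```python
from h import *
import pickle
im=pickle.load(open('w3.pkl','rb'))
for n,x,y,h in [('knobtop',364,293,56),('fLn',240,297,67.5),('fLf',240,355,67.5),('fRn',481,293,67.5),('fRf',479,357,67.5)]:
    u=(x+.5)/3-.5+130;v=(y+.5)/3-.5+120
    print(n,proj(im,u,v,height=h).round(1),proj(im,u,v).round(1))
```

```text
knobtop [ 457.5 -178.8   56. ] [ 457.7 -178.8   55.4]
fLn [ 454.6 -207.9   67.5] [ 481.7 -218.2   -0.6]
fLf [ 469.4 -208.2   67.5] [ 468.7 -208.    68.8]
fRn [ 452.4 -151.7   67.5] [ 4.787e+02 -1.406e+02 -4.000e-01]
fRf [ 468.7 -151.2   67.5] [ 468.3 -151.3   68.3]
```

```bash
python3 -m crank '[{"dp":[0.0033,0.001,0.01],"delta_rot":[0,0,0]},{"dp":[0,0,0.0],"delta_rot":[0,0,0]},{"dp":[0,0,0],"delta_rot":[0,0,0]},{"dp":[0,0,0],"delta_rot":[0,0,0]}]'
python3 - <<'E'
from h import *
import pickle
im=viewer.get_image('wrist');pickle.dump(im,open('w4.pkl','wb'));save(im,'w4.png',(130,120,390,290),3)
o=robot.get_obs();print(o['clock'],o['ee_pos'],im['eye'])
E
```

```text
clock: 3.6
ee_pos: [456.6, -178.6, 55.5]
eef_rot: [0.0, -0.009, 1.0, 0.0]
wrist_force: [0.6, 0.8, 0.7]
finger_gap: 0.6
3.65 [ 456.67464909 -178.62287722   55.5105837 ] [ 379.0572376  -179.71353696  234.16814337]
```

View pics/w4.png

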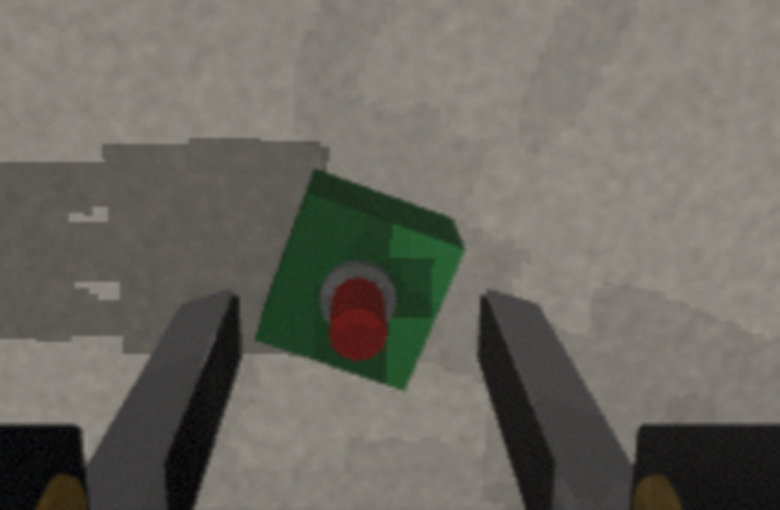

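```bash
python3 -m crank '[{"dp":[-0.002,-0.0003,0.01],"delta_rot":[0,0,0]},{"dp":[0,0,0.009],"delta_rot":[0,0,0]},{"dp":[0,0,0],"delta_rot":[0,0,0]},{"dp":[0,0,0],"delta_rot":[0,0,0]}]'
python3 - <<'E'
from h import *
import pickle
im=viewer.get_image('wrist');pickle.dump(im,open('w5.pkl','wb'));save(im,'w5.png',(130,120,390,290),3)
o=robot.get_obs();print(o['clock'],o['ee_pos'],im['eye'],o['wrist_force'])
E
```

```text
clock: 4.05
ee_pos: [458.2, -178.6, 35.8]
eef_rot: [-0.001, -0.009, 1.0, 0.0]
wrist_force: [0.5, -0.3, -0.8]
finger_gap: 0.601
4.1 [ 458.4467315  -178.76115859   36.1437136 ] [ 380.87546614 -179.83860912  214.59557071] [ 0.55745855 -0.76298955  0.49944224]
```

View pics/w5.png

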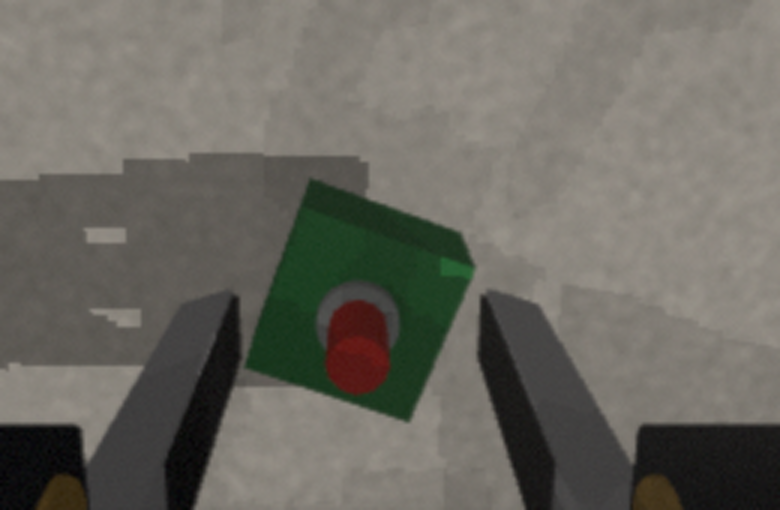

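The collar at (358,320) sits centred between the tips, whose centre is about (360,326). I'll close the gripper.

```bash
python3 -m crank '[{"dp":[0,0,0],"delta_rot":[0,0,0]},{"dp":[0,0,0],"delta_rot":[0,0,0]},{"dp":[0,0,0],"delta_rot":[0,0,0]},{"dp":[0,0,0],"delta_rot":[0,0,0]},{"dp":[0,0,0],"delta_rot":[0,0,0]},{"dp":[0,0,0],"delta_rot":[0,0,0]}]' -1
```

```text
clock: 4.7
ee_pos: [458.6, -178.8, 36.5]
eef_rot: [0.0, -0.01, 1.0, -0.0]
wrist_force: [-0.1, 1.3, -0.3]
finger_gap: 0.135
```

```bash
python3 -m crank '[{"dp":[0,0,-0.02],"delta_rot":[0,0,0]},{"dp":[0,0,-0.03],"delta_rot":[0,0,0]},{"dp":[0,0,-0.02],"delta_rot":[0,0,0]},{"dp":[-0.03,-0.001,0],"delta_rot":[0,0,0]},{"dp":[-0.03,-0.001,0],"delta_rot":[0,0,0]},{"dp":[0,0,0],"delta_rot":[0,0,0]},{"dp":[0,0,0],"delta_rot":[0,0,0]},{"dp":[0,0,0],"delta_rot":[0,0,0]}]'
python3 - <<'E'
from h import *
import pickle
for n in ['wrist','top','side']:
    im=viewer.get_image(n);pickle.dump(im,open(n+'6.pkl','wb'))
    save(im,n+'6.png',{'wrist':(130,120,390,290),'top':(260,140,360,240),'side':(180,110,340,230)}[n],{'wrist':3,'top':5,'side':4}[n])
o=robot.get_obs();print(o['clock'],o['ee_pos'],im['eye'],o['wrist_force'])
E
```

```text
clock: 5.5
ee_pos: [517.2, -179.3, 106.0]
eef_rot: [-0.001, -0.009, 1.0, 0.0]
wrist_force: [0.0, -0.5, -1.0]
finger_gap: 0.14
5.65 [ 517.56319704 -179.53894779  106.33851157] [382.74967303 729.24226238 563.60042061] [-0.01428217  1.03947726 -0.54688797]
```

View pics/wrist6.png

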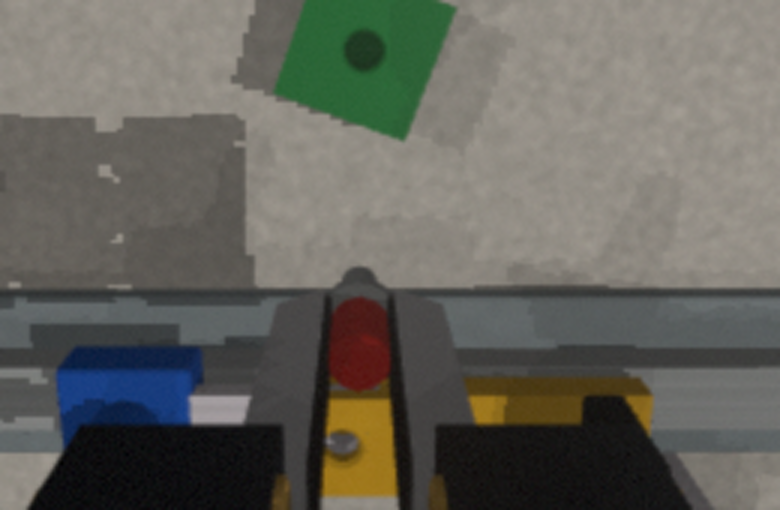

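View pics/side6.png

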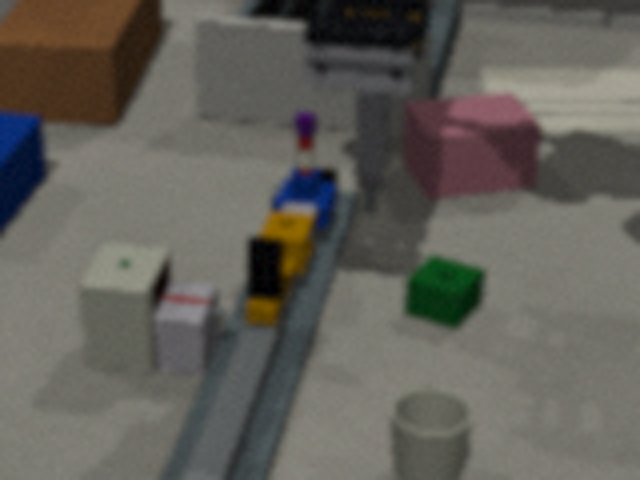

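The pin is held: the knob is at (361,355), the tip shows at about (359,270) and the fork hole is at (343,443).

Run:
```python
from h import *
import pickle
im=pickle.load(open('wrist6.pkl','rb'));print(im['eye'])
save(im,'w6c.png',(225,195,275,280),8)
for n,x,y,h in [('knobtop',361,360,126),('hole',343,443,58),('holderhole',364,50,30),('fa',330,397,58),('fb',330,495,58),('tipfront',359,268,74)]:
    u=(x+.5)/3-.5+130;v=(y+.5)/3-.5+120
    print(n,proj(im,u,v,height=h).round(1),proj(im,u,v).round(1))
```

```text
[ 440.05365448 -180.51929664  284.81854635]
knobtop [ 516.1 -178.6  126. ] [ 517.2 -178.6  123.7]
hole [ 577.  -182.8   58. ] [ 585.6 -183.    43.8]
holderhole [ 458.4 -178.6   30. ] [ 460.4 -178.4    2.3]
fa [ 561.2 -187.1   58. ] [ 562.  -187.1   56.5]
fb [ 595.6 -186.7   58. ] [ 6.354e+02 -1.883e+02  1.000e-01]
tipfront [ 513.7 -179.1   74. ] [ 512.4 -179.1   77.6]
```

View pics/w6c.png

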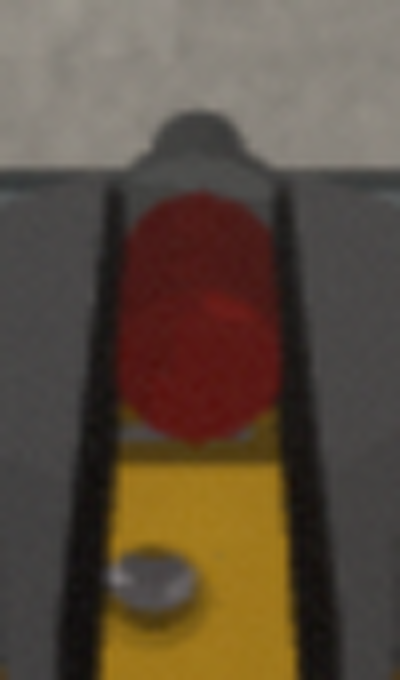

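View pics/top6.png

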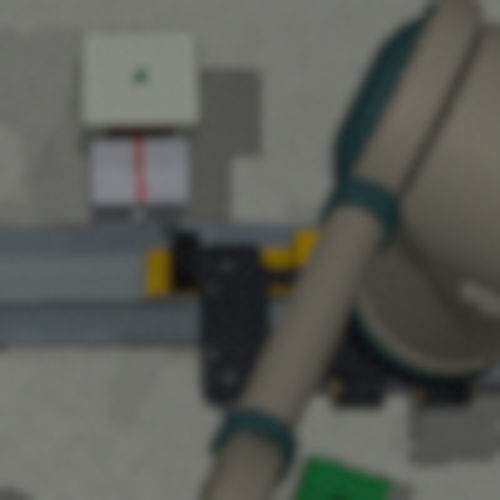

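```bash
python3 -m crank '[{"dp":[-0.03,-0.0026,0],"delta_rot":[0,0,0]},{"dp":[-0.0308,-0.0026,0],"delta_rot":[0,0,0]},{"dp":[0,0,0.008],"delta_rot":[0,0,0]},{"dp":[0,0,0],"delta_rot":[0,0,0]},{"dp":[0,0,0],"delta_rot":[0,0,0]},{"dp":[0,0,0],"delta_rot":[0,0,0]},{"dp":[0,0,0],"delta_rot":[0,0,0]}]'
python3 - <<'E'
from h import *
import pickle
for n in ['wrist','side']:
    im=viewer.get_image(n);pickle.dump(im,open(n+'7.pkl','wb'))
    save(im,n+'7.png',{'wrist':(200,180,300,280),'side':(200,110,300,210)}[n],6)
o=robot.get_obs();print(o['clock'],o['ee_pos'],o['eef_rot'],o['wrist_force'])
E
```

```text
clock: 6.35
ee_pos: [578.7, -183.7, 98.8]
eef_rot: [-0.0, -0.009, 1.0, 0.0]
wrist_force: [0.1, -0.3, 0.1]
finger_gap: 0.14
6.45 [ 579.13809896 -183.76586027   98.85087682] [ 1.96807983e-04 -9.38717326e-03  9.99955918e-01 -5.80801138e-05] [-0.09179574 -0.91903943 -0.55860074]
```

View pics/wrist7.png

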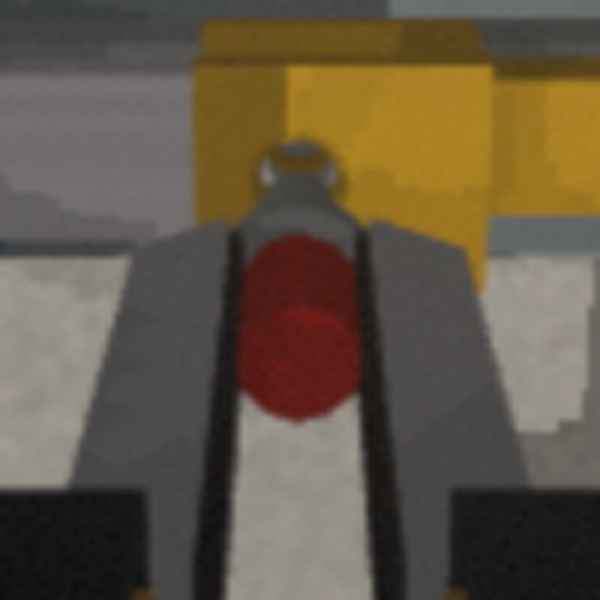

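View pics/side7.png

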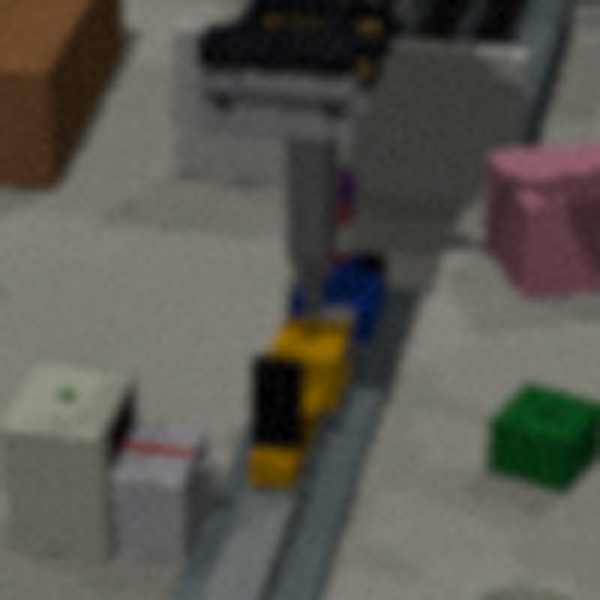

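Run:
```python
from h import *
import pickle
im=pickle.load(open('wrist7.pkl','rb'));print(im['eye'])
A=att(im['attitude']);K=im['K'];e=np.array(im['eye'])
save(im,'w7c.png',(228,190,272,235),16)
for n,x,y,h in [('knobtop',299,365,118.5),('holefront',302,139,58),('holeL',258,178,58),('holeR',345,178,58),('tipfront',302,172,66.3),('fa',200,64,58)]:
    u=(x+.5)/6-.5+200;v=(y+.5)/6-.5+180
    print(n,proj(im,u,v,height=h).round(1),proj(im,u,v).round(1))
```

```text
[ 501.2590689  -184.80589807  277.53187365]
knobtop [ 578.3 -183.4  118.5] [ 578.8 -183.4  117.5]
holefront [ 572.8 -183.1   58. ] [ 573.6 -183.1   55.5]
holeL [ 578.7 -189.3   58. ] [ 579.5 -189.3   55.9]
holeR [ 578.5 -176.9   58. ] [ 578.8 -176.9   57.3]
tipfront [ 574.8 -183.1   66.3] [ 585.7 -182.9   35. ]
fa [ 562.1 -197.6   58. ] [ 563.  -197.7   54.7]
```

View pics/w7c.png

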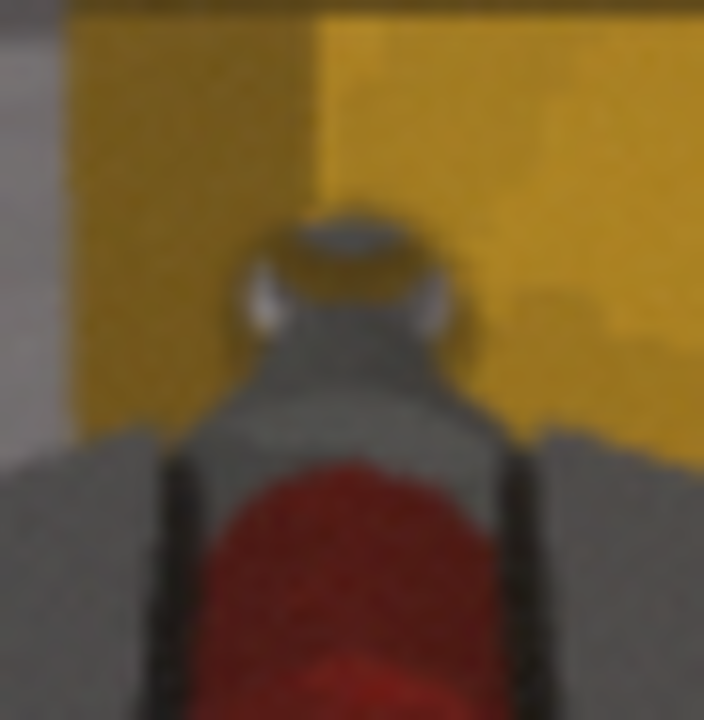

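Tip and hole agree within about 0.5 mm: hole (579.0,-183.0), tip (578.8,-183.1). Lowering with force checks.

```bash
python3 -m crank '[{"dp":[0,0,0.004],"delta_rot":[0,0,0]},{"dp":[0,0,0.004],"delta_rot":[0,0,0]},{"dp":[0,0,0.003],"delta_rot":[0,0,0]},{"dp":[0,0,0],"delta_rot":[0,0,0]},{"dp":[0,0,0],"delta_rot":[0,0,0]}]'
python3 - <<'E'
from h import *
for i in range(1):
    o=robot.get_obs();print(o['ee_pos'],o['wrist_force'],o['ft_torque'])
im=viewer.get_image('wrist');save(im,'w8.png',(200,180,300,280),6)
E
```

```text
clock: 6.95
ee_pos: [579.4, -183.7, 87.2]
eef_rot: [-0.0, -0.01, 1.0, 0.0]
wrist_force: [0.5, -0.5, 0.9]
finger_gap: 0.139
[ 579.40196174 -183.68661539   87.19434295] [ 0.49612166 -0.53103958  0.86280309] [ 0.00049628  0.02416921 -0.01377174]
```

View pics/w8.png

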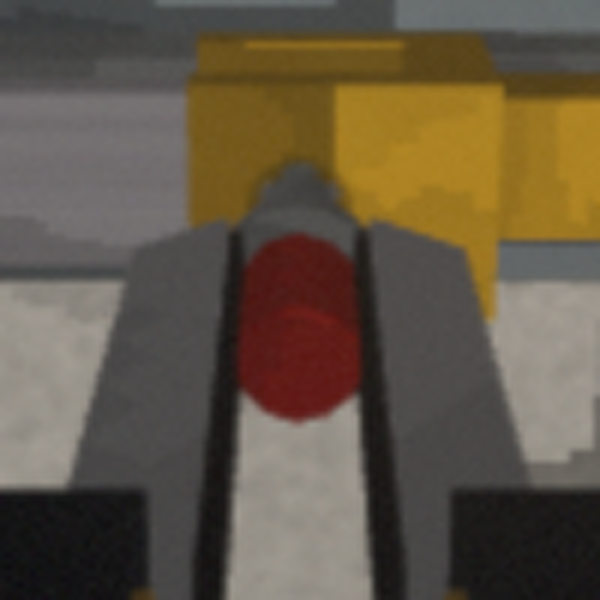

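The tip has entered the fork with no force. Continuing through the lug.

```bash
python3 -m crank '[{"dp":[0,0,0.004],"delta_rot":[0,0,0]},{"dp":[0,0,0.004],"delta_rot":[0,0,0]},{"dp":[0,0,0.003],"delta_rot":[0,0,0]},{"dp":[0,0,0],"delta_rot":[0,0,0]},{"dp":[0,0,0],"delta_rot":[0,0,0]}]'
```

```text
clock: 7.5
ee_pos: [579.4, -183.8, 76.3]
eef_rot: [-0.0, -0.009, 1.0, 0.0]
wrist_force: [-0.4, -0.0, -0.4]
finger_gap: 0.139
```

```bash
python3 -m crank '[{"dp":[0,0,0.003],"delta_rot":[0,0,0]},{"dp":[0,0,0.003],"delta_rot":[0,0,0]},{"dp":[0,0,0.003],"delta_rot":[0,0,0]},{"dp":[0,0,0],"delta_rot":[0,0,0]},{"dp":[0,0,0],"delta_rot":[0,0,0]}]'; python3 -m crank '[{"dp":[0,0,0.001],"delta_rot":[0,0,0]},{"dp":[0,0,0.001],"delta_rot":[0,0,0]},{"dp":[0,0,0],"delta_rot":[0,0,0]},{"dp":[0,0,0],"delta_rot":[0,0,0]}]'
```

```text
clock: 8.0
ee_pos: [579.5, -183.7, 67.3]
eef_rot: [-0.0, -0.009, 1.0, 0.0]
wrist_force: [-0.3, 0.2, 0.2]
finger_gap: 0.139
clock: 8.4
ee_pos: [579.5, -183.7, 65.4]
eef_rot: [0.0, -0.009, 1.0, 0.0]
wrist_force: [0.0, 0.6, -0.1]
finger_gap: 0.14
```

```bash
python3 -m crank '[{"dp":[0,0,0.001],"delta_rot":[0,0,0]},{"dp":[0,0,0],"delta_rot":[0,0,0]},{"dp":[0,0,0],"delta_rot":[0,0,0]}]'; python3 -m crank '[{"dp":[0,0,0.001],"delta_rot":[0,0,0]},{"dp":[0,0,0],"delta_rot":[0,0,0]},{"dp":[0,0,0],"delta_rot":[0,0,0]}]'
```

```text
clock: 8.7
ee_pos: [579.5, -183.8, 64.5]
eef_rot: [0.0, -0.009, 1.0, 0.0]
wrist_force: [-0.3, -0.9, 0.5]
finger_gap: 0.135
clock: 9.0
ee_pos: [579.6, -183.7, 64.3]
eef_rot: [0.0, -0.01, 1.0, -0.0]
wrist_force: [-0.3, 0.7, 5.5]
finger_gap: 0.143
```

```bash
python3 -m crank '[{"dp":[0,0,0.001],"delta_rot":[0,0,0]},{"dp":[0,0,0],"delta_rot":[0,0,0]},{"dp":[0,0,0],"delta_rot":[0,0,0]}]'
python3 - <<'E'
from h import *
im=viewer.get_image('wrist');save(im,'w9.png',(200,180,300,280),6)
E
```

```text
clock: 9.3
ee_pos: [579.7, -183.7, 64.2]
eef_rot: [0.001, -0.009, 1.0, -0.0]
wrist_force: [-1.8, 1.4, 10.4]
finger_gap: 0.138
```

View pics/w9.png

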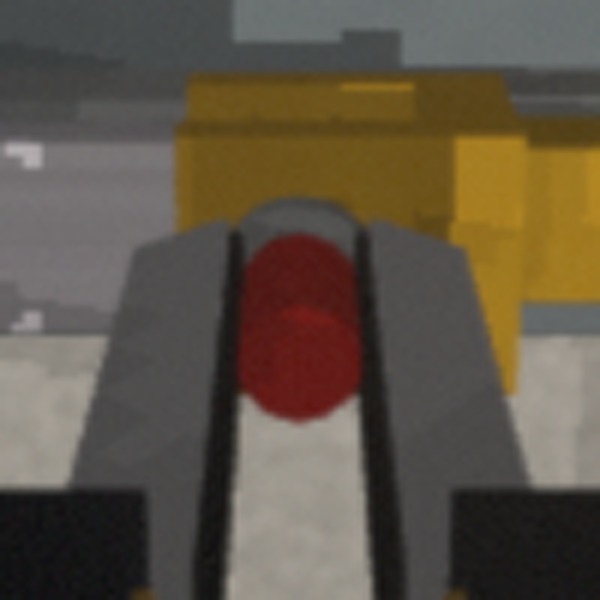

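The collar lies flat on the fork at (300,210) and the force is 10 N down. I'll relax the push, then open.

```bash
python3 -m crank '[{"dp":[0,0,-0.0015],"delta_rot":[0,0,0]},{"dp":[0,0,0],"delta_rot":[0,0,0]}]'; python3 -m crank '[{"dp":[0,0,0],"delta_rot":[0,0,0]},{"dp":[0,0,0],"delta_rot":[0,0,0]},{"dp":[0,0,0],"delta_rot":[0,0,0]},{"dp":[0,0,0],"delta_rot":[0,0,0]}]' -0.1;  python3 -m crank '[{"dp":[0,0,-0.02],"delta_rot":[0,0,0]},{"dp":[0,0,-0.03],"delta_rot":[0,0,0]},{"dp":[0,0,-0.03],"delta_rot":[0,0,0]},{"dp":[0,0,0],"delta_rot":[0,0,0]},{"dp":[0,0,0],"delta_rot":[0,0,0]},{"dp":[0,0,0],"delta_rot":[0,0,0]}]'
python3 - <<'E'
from h import *
import pickle
im=viewer.get_image('wrist');pickle.dump(im,open('w10.pkl','wb'));save(im,'w10.png',(170,170,370,290),4);print(robot.get_obs()['ee_pos'])
E
```

```text
clock: 9.55
ee_pos: [579.8, -183.8, 64.3]
eef_rot: [0.0, -0.009, 1.0, -0.0]
wrist_force: [-0.5, 0.4, 4.7]
finger_gap: 0.14
clock: 9.95
ee_pos: [579.3, -183.7, 63.5]
eef_rot: [-0.0, -0.009, 1.0, 0.0]
wrist_force: [-0.3, -0.2, -0.1]
finger_gap: 0.434
clock: 10.55
ee_pos: [578.4, -183.3, 142.4]
eef_rot: [-0.001, -0.009, 1.0, 0.001]
wrist_force: [-0.9, -0.3, -0.0]
finger_gap: 0.451
[ 578.35093417 -183.245775    142.15935186]
```

View pics/w10.png

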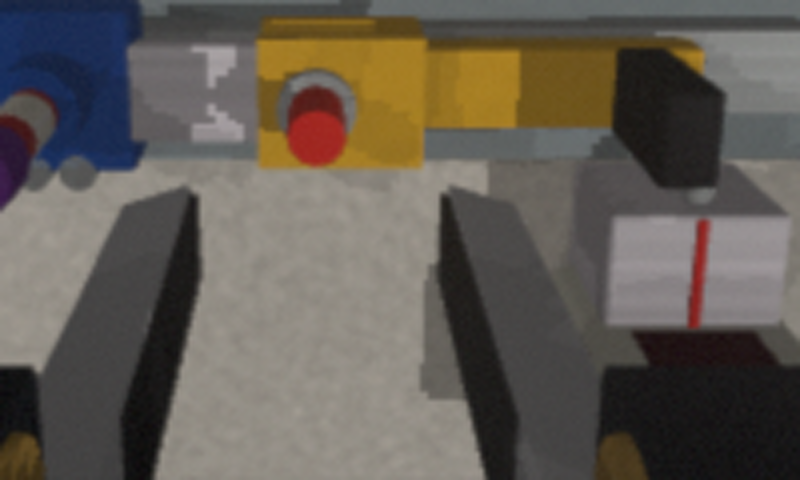

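The pin stays home: collar ring at (316,98), knob top at (317,137). The post top is at about (700,140) and the red line runs from (704,222) to (695,325).

Run:
```python
from h import *
import pickle
im=pickle.load(open('w10.pkl','rb'));print(im['eye'])
for n,x,y,h in [('knobtop',317,137,84),('collartop',316,100,62),('red0',704,222,46),('red1',695,325,46),('forkRear',260,165,58),('forkRear2',258,40,58),('postA',722,95,88),('postB',718,188,88),('postC',668,186,88),('noseL',610,325,46),('noseR',783,325,46),('roller1',36,175,48),('roller2',78,173,48)]:
    u=(x+.5)/4-.5+170;v=(y+.5)/4-.5+170
    print(n,proj(im,u,v,height=h).round(1),proj(im,u,v).round(1))
save(im,'w10c.png',(310,170,380,260),8)
```

```text
[ 501.38711469 -184.60959839  321.29267874]
knobtop [ 579.1 -183.4   84. ] [ 579.4 -183.4   83.2]
collartop [ 576.7 -183.7   62. ] [ 572.7 -183.8   75.9]
red0 [613.8 -77.8  46. ] [613.8 -77.8  46.1]
red1 [644.7 -76.8  46. ] [644.5 -76.9  46.3]
forkRear [ 595.5 -197.7   58. ] [ 595.9 -197.8   56.7]
forkRear2 [ 562.7 -198.4   58. ] [ 562.9 -198.4   57.3]
postA [566.3 -93.5  88. ] [566.7 -92.9  86.5]
postB [588.3 -91.8  88. ] [611.5 -67.1  25.7]
postC [ 588.  -103.3   88. ] [ 588.1 -103.2   87.8]
noseL [ 645.1 -100.5   46. ] [ 645.9 -100.1   44.5]
noseR [644.2 -52.3  46. ] [646.5 -50.2  41.6]
roller1 [ 603.  -257.8   48. ] [ 602.6 -257.5   49. ]
roller2 [ 602.2 -246.6   48. ] [ 602.3 -246.6   47.7]
```

View pics/w10c.png

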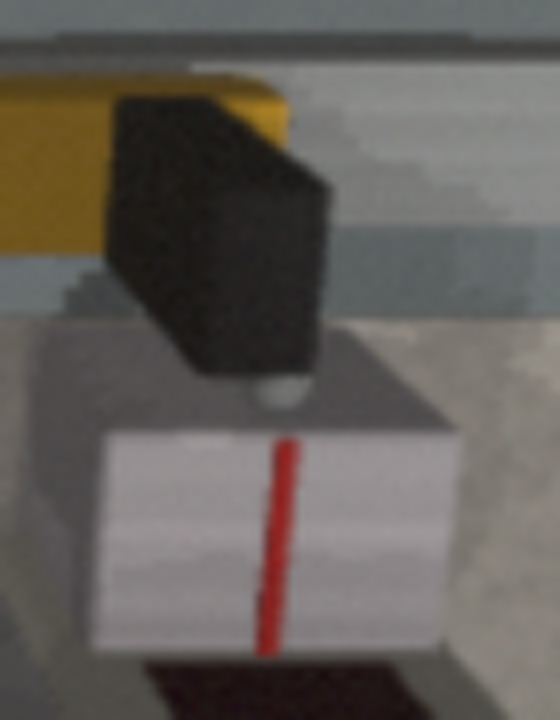

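```bash
python3 -m crank '[{"dp":[-0.0003,0.0425,0],"delta_rot":[0,0,0]},{"dp":[-0.0003,0.0425,0],"delta_rot":[0,0,0]},{"dp":[0,0,0.03],"delta_rot":[0,0,0]},{"dp":[0,0,0],"delta_rot":[0,0,0]},{"dp":[0,0,0],"delta_rot":[0,0,0]},{"dp":[0,0,0],"delta_rot":[0,0,0]}]'
python3 - <<'E'
from h import *
import pickle
im=viewer.get_image('wrist');pickle.dump(im,open('w11.pkl','wb'));save(im,'w11.png',(150,170,350,290),4);print(robot.get_obs()['ee_pos'],robot.get_obs()['eef_rot'])
E
```

```text
clock: 11.2
ee_pos: [578.9, -99.6, 114.3]
eef_rot: [0.0, -0.009, 1.0, -0.0]
wrist_force: [0.1, -0.2, 0.2]
finger_gap: 0.451
[579.12421511 -99.7059372  114.59564729] [ 5.85266400e-04 -8.94376102e-03  9.99959810e-01 -2.11226065e-04]
```

View pics/w11.png

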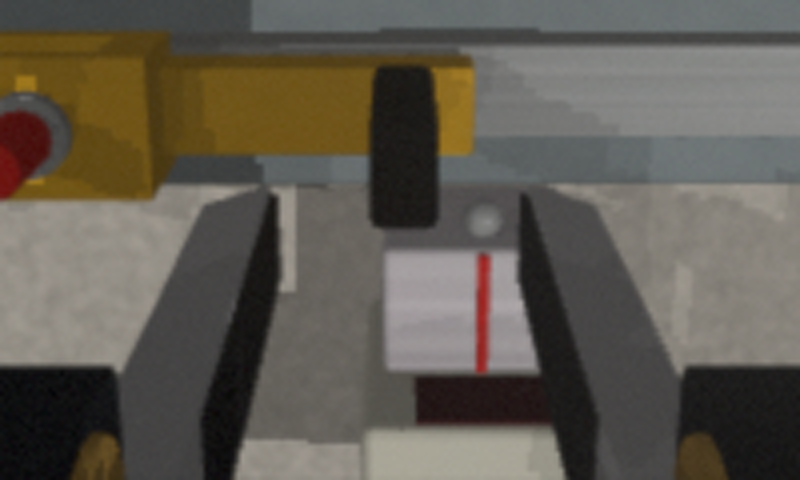

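```bash
python3 -m crank '[{"dp":[0.0012,0.001,0.02],"delta_rot":[0,0,0]},{"dp":[0,0,0.022],"delta_rot":[0,0,0]},{"dp":[0,0,0.02],"delta_rot":[0,0,0]},{"dp":[0,0,0],"delta_rot":[0,0,0]},{"dp":[0,0,0],"delta_rot":[0,0,0]},{"dp":[0,0,0],"delta_rot":[0,0,0]}]'
python3 - <<'E'
from h import *
import pickle
im=viewer.get_image('wrist');pickle.dump(im,open('w12.pkl','wb'));save(im,'w12.png',(150,170,350,290),4);print(robot.get_obs()['ee_pos'],robot.get_obs()['eef_rot'])
E
```

```text
clock: 11.85
ee_pos: [578.4, -98.4, 53.4]
eef_rot: [0.001, -0.009, 1.0, -0.0]
wrist_force: [0.6, 0.9, -0.2]
finger_gap: 0.445
[578.42078542 -98.32108291  53.45650612] [ 1.39168617e-03 -9.31361792e-03  9.99955589e-01 -3.73093100e-04]
```

View pics/w12.png

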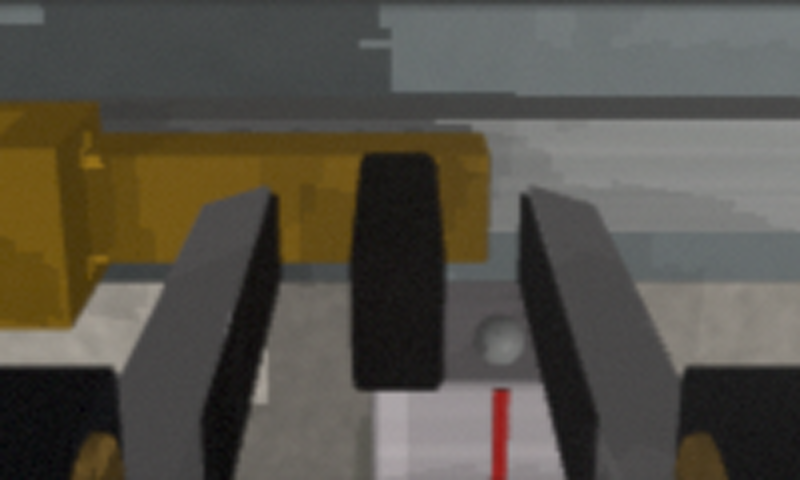

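The post, x 352–445, is centred between the fingers at 280 and 520. I'll grip it.

```bash
python3 -m crank '[{"dp":[0,0,0],"delta_rot":[0,0,0]},{"dp":[0,0,0],"delta_rot":[0,0,0]},{"dp":[0,0,0],"delta_rot":[0,0,0]},{"dp":[0,0,0],"delta_rot":[0,0,0]},{"dp":[0,0,0],"delta_rot":[0,0,0]}]' -1
python3 - <<'E'
from h import *
o=robot.get_obs();print(o['ee_pos'],o['eef_rot'],o['wrist_force'])
E
```

```text
clock: 12.4
ee_pos: [577.3, -97.8, 52.1]
eef_rot: [0.0, -0.01, 1.0, -0.0]
wrist_force: [-0.7, 0.7, 1.5]
finger_gap: 0.147
[577.3433402  -97.7811577   52.12039069] [ 1.25398020e-04 -9.58649579e-03  9.99954038e-01 -6.80747544e-05] [-0.7375083   0.7262669   1.48620663]
```

```bash
python3 -m crank '[{"dp":[0,0.008,0],"delta_rot":[0,0,0]},{"dp":[0,0.016,0],"delta_rot":[0,0,0]},{"dp":[0,0.02,0],"delta_rot":[0,0,0]},{"dp":[0,0.02,0],"delta_rot":[0,0,0]},{"dp":[0,0.02,0],"delta_rot":[0,0,0]},{"dp":[0,0.02,0],"delta_rot":[0,0,0]},{"dp":[0,0.02,0],"delta_rot":[0,0,0]},{"dp":[0,0.012,0],"delta_rot":[0,0,0]},{"dp":[0,0.007,0],"delta_rot":[0,0,0]},{"dp":[0,0.002,0],"delta_rot":[0,0,0]}]'
python3 -m crank '[{"dp":[0,0,0],"delta_rot":[0,0,0]},{"dp":[0,0,0],"delta_rot":[0,0,0]},{"dp":[0,0,0],"delta_rot":[0,0,0]}]'
python3 - <<'E'
from h import *
import pickle
for n in ['wrist','top','side']:
    im=viewer.get_image(n);pickle.dump(im,open(n+'13.pkl','wb'))
    save(im,n+'13.png',{'wrist':None,'top':(200,120,360,240),'side':(180,110,300,210)}[n],{'wrist':1.5,'top':5,'side':5}[n])
o=robot.get_obs();print(o['clock'],o['ee_pos'],o['eef_rot'],o['wrist_force'])
E
```

```text
clock: 13.4
ee_pos: [574.5, 48.1, 52.1]
eef_rot: [0.0, -0.01, 1.0, -0.0]
wrist_force: [0.8, -1.8, 2.8]
finger_gap: 0.145
clock: 13.7
ee_pos: [574.5, 46.9, 52.1]
eef_rot: [0.0, -0.009, 1.0, 0.0]
wrist_force: [0.0, 0.4, 2.9]
finger_gap: 0.148
13.85 [574.56107312  46.88674694  52.07040143] [ 8.48024011e-05 -9.14715467e-03  9.99958156e-01  9.30932901e-05] [-1.06891611  0.41044315  2.88604522]
```

View pics/wrist13.png

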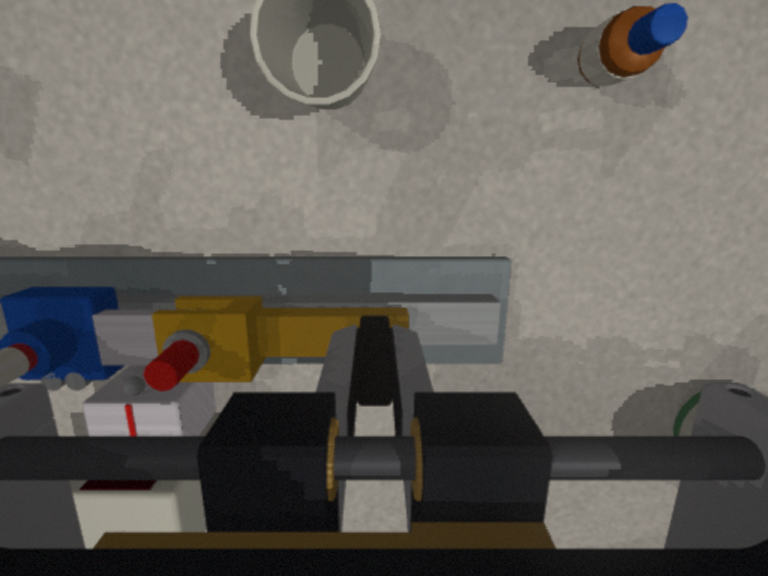

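View pics/top13.png

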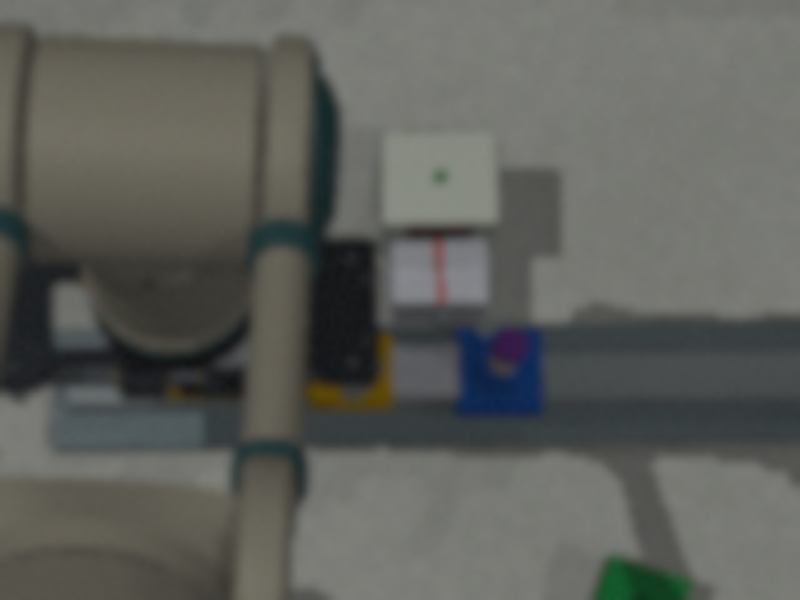

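View pics/side13.png

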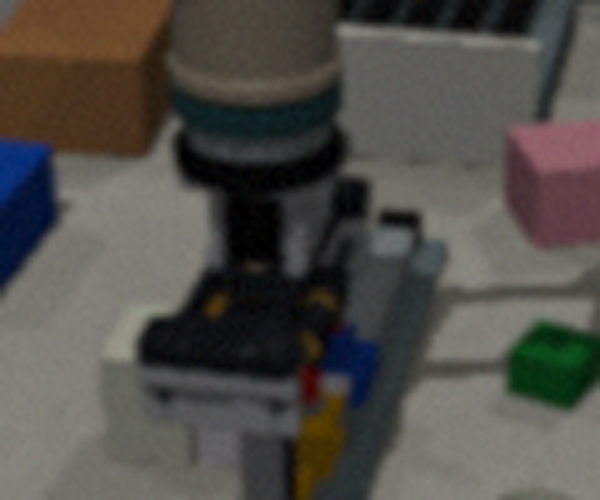

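The carriage follows. In the wrist view the rollers are at (53,382) and (75,381), the ball at (133,384) and the red line at about (129,405–435).

```bash
cat > meas.py <<'E'
from h import *
import pickle,sys
E
python3 - <<'E'
from h import *
import pickle
im=pickle.load(open('wrist13.pkl','rb'));save(im,'w13c.png',(0,200,140,310),5.5)
o=[('roll1',53,382,48),('roll2',75,381,48),('red0',128,406,46),('red1',133,436,46),('knob',158,374,84)]
for n,x,y,h in o:
    p=proj(im,(x+.5)/1.5-.5,(y+.5)/1.5-.5,height=h);print(n,p.round(1),'s',round(-.0195*p[0]+.9998*p[1],1))
E
```

```text
roll1 [ 600.1 -111.9   48. ] s -123.5
roll2 [ 599.3 -100.8   48. ] s -112.5
red0 [614.2 -77.9  46. ] s -89.8
red1 [631.9 -77.8  46. ] s -90.1
knob [575.5 -38.5  84. ] s -49.7
```

View pics/w13c.png

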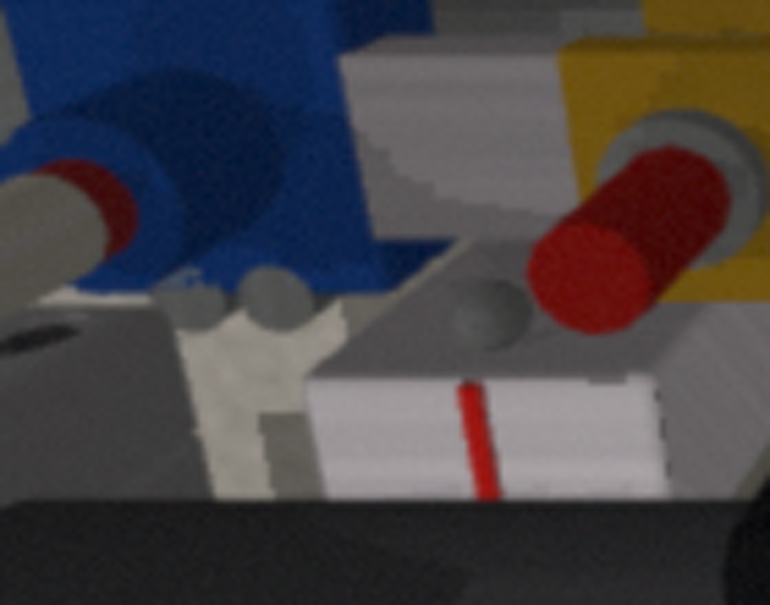

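```bash
python3 -m crank '[{"dp":[0,0.004,0],"delta_rot":[0,0,0]},{"dp":[0,0.005,0],"delta_rot":[0,0,0]},{"dp":[0,0.004,0],"delta_rot":[0,0,0]},{"dp":[0,0.001,0],"delta_rot":[0,0,0]},{"dp":[0,0,0],"delta_rot":[0,0,0]}]'
python3 -m crank '[{"dp":[0,0.001,0],"delta_rot":[0,0,0]},{"dp":[0,0.001,0],"delta_rot":[0,0,0]},{"dp":[0,0,0],"delta_rot":[0,0,0]}]'
python3 -m crank '[{"dp":[0,0.001,0],"delta_rot":[0,0,0]},{"dp":[0,0.001,0],"delta_rot":[0,0,0]},{"dp":[0,0,0],"delta_rot":[0,0,0]}]'
```

```text
clock: 14.35
ee_pos: [574.2, 61.7, 52.0]
eef_rot: [0.0, -0.01, 1.0, 0.0]
wrist_force: [0.6, -0.2, 3.6]
finger_gap: 0.148
clock: 14.65
ee_pos: [574.2, 63.3, 52.0]
eef_rot: [0.0, -0.009, 1.0, 0.0]
wrist_force: [-0.9, -0.9, 4.7]
finger_gap: 0.147
clock: 14.95
ee_pos: [574.2, 65.2, 52.0]
eef_rot: [0.0, -0.01, 1.0, -0.0]
wrist_force: [0.2, -0.5, 3.6]
finger_gap: 0.15
```

```bash
python3 -m crank '[{"dp":[0,0.001,0],"delta_rot":[0,0,0]},{"dp":[0,0.001,0],"delta_rot":[0,0,0]},{"dp":[0,0,0],"delta_rot":[0,0,0]}]'
python3 - <<'E'
from h import *
import pickle
im=viewer.get_image('wrist');pickle.dump(im,open('w14.pkl','wb'));save(im,'w14c.png',(0,200,140,310),5.5)
E
```

```text
clock: 15.25
ee_pos: [574.2, 66.0, 51.9]
eef_rot: [0.0, -0.01, 1.0, -0.001]
wrist_force: [-0.5, -6.0, 3.3]
finger_gap: 0.147
```

View pics/w14c.png

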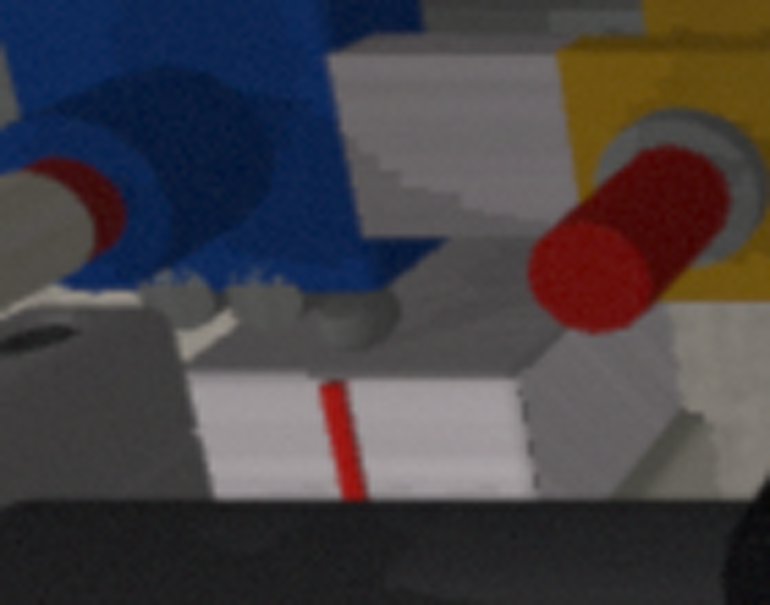

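The first roller has met the ball, with −6 N at ee y≈65.7. The notch is therefore about 12 mm on, at ≈77.

```bash
for i in 1; do python3 -m crank '[{"dp":[0,0.001,0],"delta_rot":[0,0,0]},{"dp":[0,0.001,0],"delta_rot":[0,0,0]},{"dp":[0,0,0],"delta_rot":[0,0,0]}]';done
python3 -m crank '[{"dp":[0,0.001,0],"delta_rot":[0,0,0]},{"dp":[0,0.001,0],"delta_rot":[0,0,0]},{"dp":[0,0,0],"delta_rot":[0,0,0]}]'
python3 -m crank '[{"dp":[0,0.001,0],"delta_rot":[0,0,0]},{"dp":[0,0,0],"delta_rot":[0,0,0]},{"dp":[0,0,0],"delta_rot":[0,0,0]}]'
python3 -m crank '[{"dp":[0,0.001,0],"delta_rot":[0,0,0]},{"dp":[0,0,0],"delta_rot":[0,0,0]},{"dp":[0,0,0],"delta_rot":[0,0,0]}]'
```

```text
clock: 15.6
ee_pos: [574.2, 66.5, 51.7]
eef_rot: [-0.0, -0.01, 1.0, -0.002]
wrist_force: [0.2, -10.7, 1.7]
finger_gap: 0.146
clock: 15.9
ee_pos: [574.1, 68.8, 51.8]
eef_rot: [-0.0, -0.01, 1.0, -0.002]
wrist_force: [-0.5, -7.9, 2.9]
finger_gap: 0.147
clock: 16.2
ee_pos: [574.1, 70.7, 51.9]
eef_rot: [-0.0, -0.01, 1.0, -0.001]
wrist_force: [0.5, -5.4, 2.6]
finger_gap: 0.148
clock: 16.5
ee_pos: [574.0, 72.6, 51.9]
eef_rot: [-0.0, -0.01, 1.0, -0.0]
wrist_force: [0.4, -5.3, 2.8]
finger_gap: 0.143
```

```bash
python3 -m crank '[{"dp":[0,0.001,0],"delta_rot":[0,0,0]},{"dp":[0,0,0],"delta_rot":[0,0,0]},{"dp":[0,0,0],"delta_rot":[0,0,0]}]'
python3 - <<'E'
from h import *
import pickle
im=viewer.get_image('wrist');pickle.dump(im,open('w15.pkl','wb'));save(im,'w15c.png',(0,200,140,310),5.5)
E
```

```text
clock: 16.8
ee_pos: [574.0, 74.8, 52.0]
eef_rot: [0.0, -0.009, 1.0, 0.0]
wrist_force: [-0.8, -2.0, 4.8]
finger_gap: 0.145
```

View pics/w15c.png

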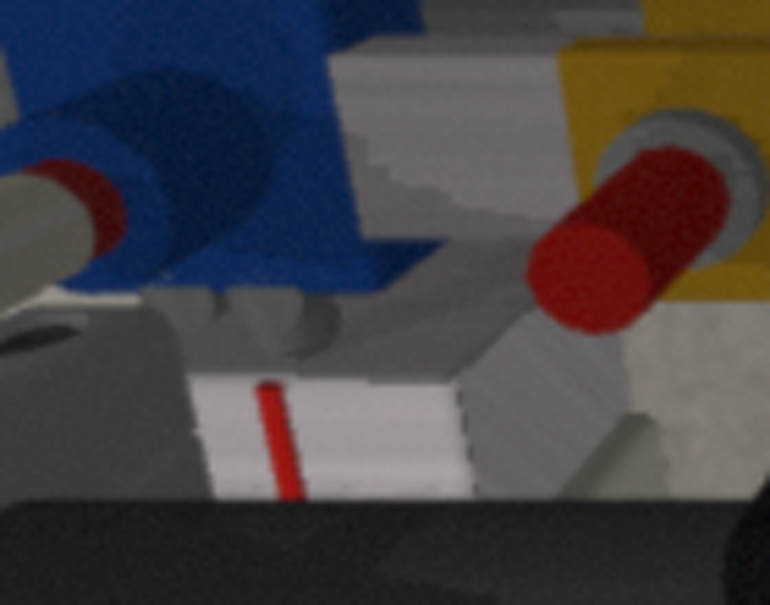

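```bash
python3 - <<'E'
from h import *
import pickle
im=pickle.load(open('w15.pkl','rb'))
o=[('roll1',180,295,48),('roll2',265,295,48),('red0',268,386,46),('red1',292,498,46),('knob',591,278,84)]
for n,x,y,h in o:
    p=proj(im,(x+.5)/5.5-.5,(y+.5)/5.5-.5+200,height=h);print(n,p.round(1),'s',round(-.0195*p[0]+.9998*p[1],1))
E
python3 -m crank '[{"dp":[0,0.001,0],"delta_rot":[0,0,0]},{"dp":[0,0,0],"delta_rot":[0,0,0]},{"dp":[0,0,0],"delta_rot":[0,0,0]}]'
```

```text
roll1 [598.5 -85.8  48. ] s -97.5
roll2 [598.3 -74.3  48. ] s -86.0
red0 [613.5 -78.   46. ] s -90.0
red1 [631.5 -77.8  46. ] s -90.1
knob [575.5  -9.6  84. ] s -20.8
clock: 17.15
ee_pos: [573.9, 75.8, 52.0]
eef_rot: [0.0, -0.009, 1.0, 0.0]
wrist_force: [-0.0, 0.4, 4.1]
finger_gap: 0.148
```

Run:
```python
from h import *
import pickle
im=viewer.get_image('wrist');pickle.dump(im,open('w16.pkl','wb'));save(im,'w16c.png',(0,200,140,310),5.5)
o=robot.get_obs();print(o['ee_pos'],o['wrist_force'])
```

```text
[573.94393671  75.75120777  52.02423301] [-0.55345561 -0.39238332  4.10501038]
```

View pics/w16c.png

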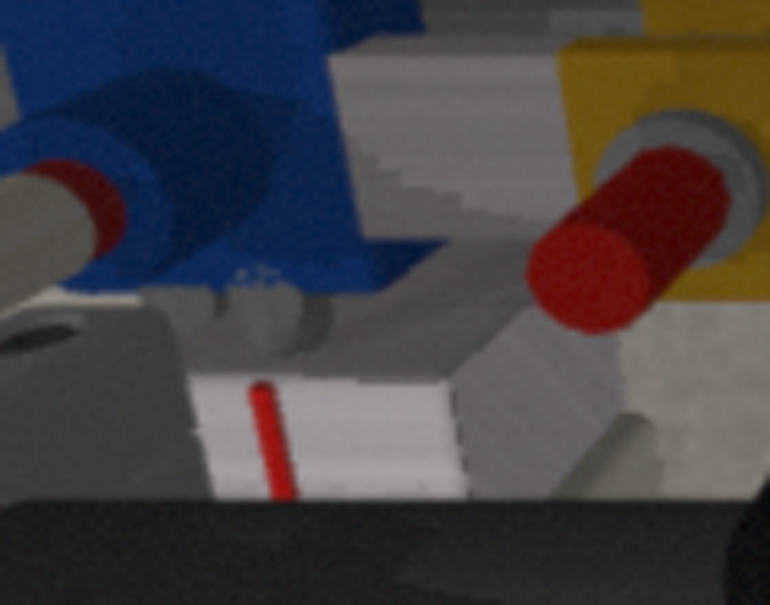

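Run:
```python
from h import *
import pickle
for f,c in [('wrist13',[('ball',492,312,44),('r1',188,305,48),('r2',277,298,48),('red',470,386,46)]),('w14',[('ball',358,315,44),('r1',180,298,48),('r2',263,302,48),('red',333,386,46)]),('w16',[('ball',297,318,44),('r1',180,300,48),('r2',265,300,48),('red',262,386,46)])]:
    im=pickle.load(open(f+'.pkl','rb'));print(f)
    for n,x,y,h in c:
        p=proj(im,(x+.5)/5.5-.5,(y+.5)/5.5-.5+200,height=h);print(n,p.round(1),'s',round(-.0195*p[0]+.9998*p[1],1),proj(im,(x+.5)/5.5-.5,(y+.5)/5.5-.5+200).round(1))
im=pickle.load(open('w16.pkl','rb'));save(im,'w16d.png',(20,235,80,280),12)
```

```text
wrist13
ball [603.1 -74.5  44. ] s -86.3 [604.3 -75.8  42. ]
r1 [ 600.6 -113.    48. ] s -124.7 [ 600.9 -113.4   47.5]
r2 [ 599.3 -100.7   48. ] s -112.4 [ 600.  -101.8   46.7]
red [613.5 -77.9  46. ] s -89.8 [613.  -77.3  46.9]
w14
ball [603.8 -74.1  44. ] s -85.9 [605.3 -76.1  41.4]
r1 [599.4 -94.9  48. ] s -106.5 [599.6 -95.   47.8]
r2 [599.8 -83.7  48. ] s -95.4 [600.4 -84.6  46.9]
red [613.8 -77.9  46. ] s -89.8 [613.1 -77.   47.1]
w16
ball [604.  -72.7  44. ] s -84.5 [601.6 -69.5  48.1]
r1 [599.3 -84.9  48. ] s -96.6 [599.1 -84.7  48.2]
r2 [599.  -73.4  48. ] s -85.1 [599.3 -73.9  47.5]
red [613.5 -77.8  46. ] s -89.8 [613.2 -77.5  46.4]
```

View pics/w16d.png

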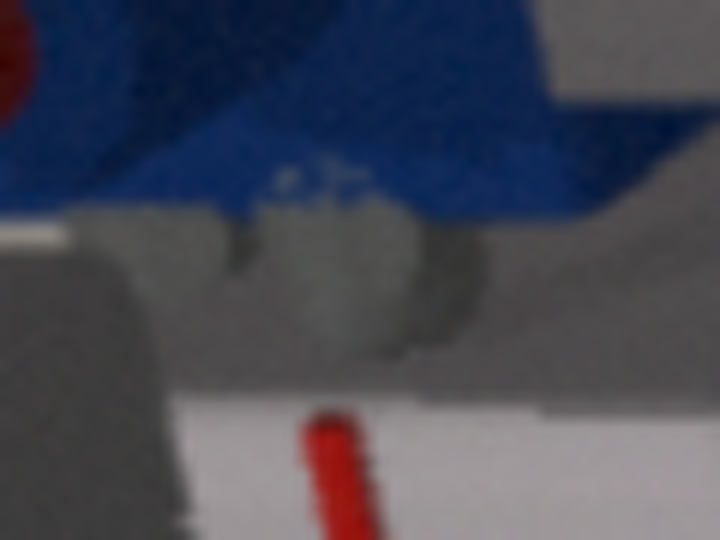

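```bash
python3 -m crank '[{"dp":[0,0.001,0],"delta_rot":[0,0,0]},{"dp":[0,0,0],"delta_rot":[0,0,0]},{"dp":[0,0,0],"delta_rot":[0,0,0]}]'
python3 - <<'E'
from h import *
import pickle
im=viewer.get_image('wrist');pickle.dump(im,open('w17.pkl','wb'));save(im,'w17c.png',(0,200,140,310),5.5)
o=robot.get_obs();print(o['ee_pos'],o['wrist_force'])
E
```

```text
clock: 17.5
ee_pos: [573.9, 76.6, 52.0]
eef_rot: [0.0, -0.009, 1.0, 0.0]
wrist_force: [-0.7, 0.2, 5.0]
finger_gap: 0.144
[573.92391947  76.55036276  51.99891097] [-0.19722343  0.13738574  4.48417034]
```

View pics/w17c.png

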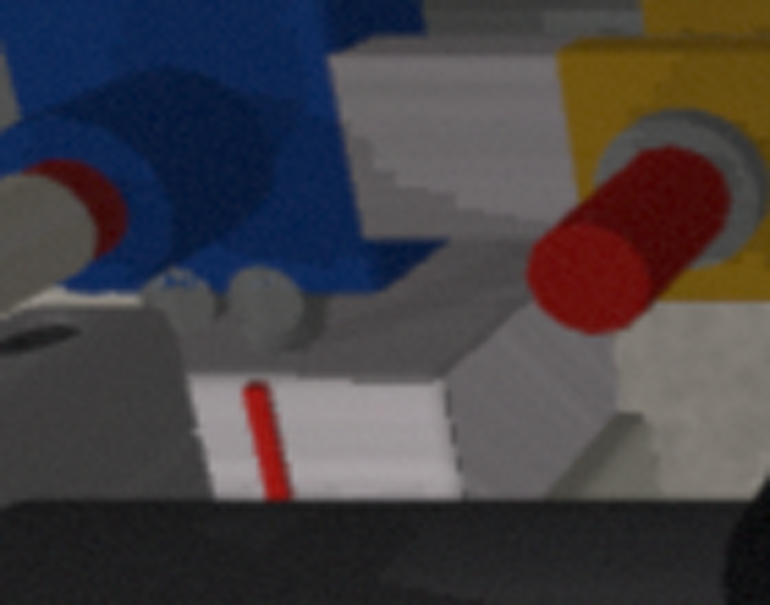

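Run:
```python
from h import *
import pickle
im=pickle.load(open('w17.pkl','rb'))
for n,x,y,h in [('ball280',280,312,40),('r1',182,303,48),('r2',266,303,48),('red',256,386,46),('noseL',190,378,46),('noseR',445,380,46),('knob',590,278,84),('tubecap?',0,0,0)][:-1]:
    p=proj(im,(x+.5)/5.5-.5,(y+.5)/5.5-.5+200,height=h);print(n,p.round(1),'s',round(-.0195*p[0]+.9998*p[1],1))
print(im['eye'])
im=viewer.get_image('top');pickle.dump(im,open('t17.pkl','rb'.replace('r','w')));save(im,'t17.png',(240,140,340,215),8)
```

```text
ball280 [605.4 -77.4  40. ] s -89.1
r1 [599.7 -84.   48. ] s -95.6
r2 [599.5 -72.6  48. ] s -84.3
red [613.5 -77.9  46. ] s -89.8
noseL [612.4 -86.8  46. ] s -98.8
noseR [612.  -51.5  46. ] s -63.4
knob [575.5  -7.9  84. ] s -19.1
[496.42293359  75.35216749 230.72320198]
```

View pics/t17.png

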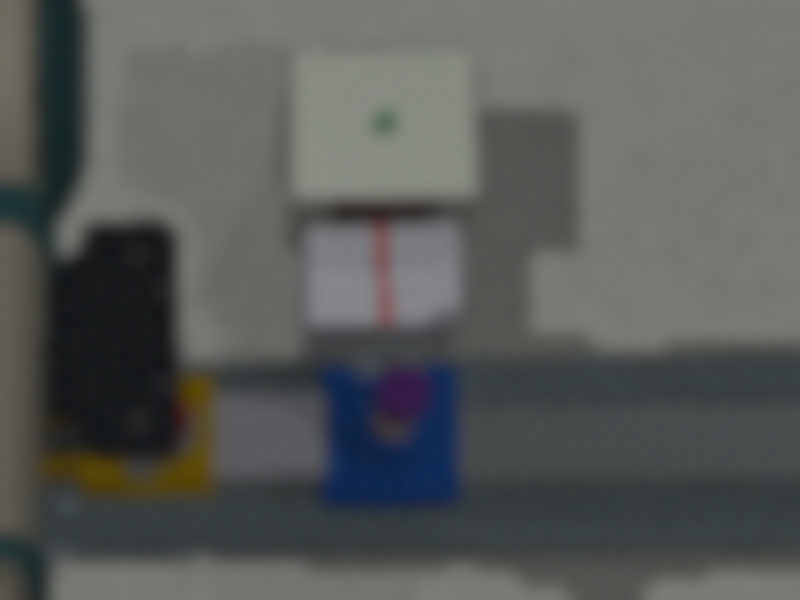

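```bash
python3 -m crank '[{"dp":[0,0.0006,0],"delta_rot":[0,0,0]},{"dp":[0,0,0],"delta_rot":[0,0,0]},{"dp":[0,0,0],"delta_rot":[0,0,0]},{"dp":[0,0,0],"delta_rot":[0,0,0]}]'
python3 - <<'E'
from h import *
import pickle
im=viewer.get_image('wrist');pickle.dump(im,open('w18.pkl','wb'));save(im,'w18c.png',(0,200,140,310),5.5)
for i in range(4):
    o=robot.get_obs();print(o['clock'],o['ee_pos'],o['wrist_force'],o['finger_gap']);viewer.get_image('side')
save(viewer.get_image('top'),'t18.png',None,1.5)
E
```

```text
clock: 18.0
ee_pos: [573.9, 76.8, 52.0]
eef_rot: [0.0, -0.009, 1.0, 0.0]
wrist_force: [0.2, 0.4, 5.1]
finger_gap: 0.145
18.05 [573.9466692   76.84623333  51.97945798] [-0.73437931 -0.30223489  4.82491536] 0.14905710241737596
18.1 [573.95477885  76.83457211  51.97369792] [-1.77572536 -0.86916184  5.61806315] 0.14458179067352817
18.15 [573.93773704  76.8341705   51.9863515 ] [-0.11169782 -1.02668515  4.45692031] 0.14520427361022253
18.2 [573.93032379  76.83029053  51.96964313] [-0.56030771  0.33748404  4.37093644] 0.14775251952647395
```

View pics/w18c.png

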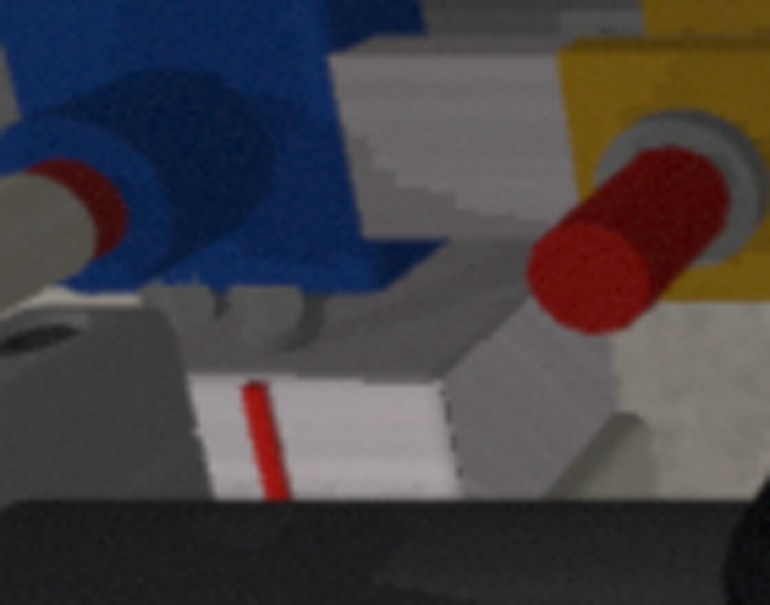

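View pics/t18.png

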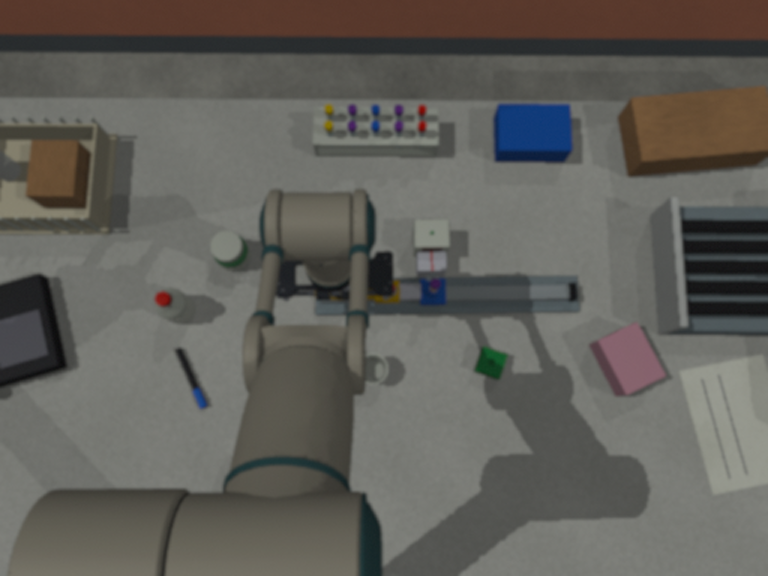

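```bash
python3 -c "
from workcell import ticket;print(ticket.job_done())"
```

```text
the job is handed in; nothing more can be done
None
```

The job is handed in at about 18.2 s on the robot clock, with the shuttle in the notch and the post still gripped; no verdict was reported.

- **Pin:** I took it from the green holder and pushed it down through the fork and lug. It stopped at tool height 64.2 (64.4 expected) with about 10 N, and the pictures showed the collar flat on the fork. I let go of it before gripping the post.
- **Slide:** The first roller met the ball at tool y of about 66. The resistance peaked at about 11 N, more than the stated 4 to 7 N for the ball plus 1.5 N friction. It then faded to about zero as the ball gave way.
- **Final check:** The tool was steady at y = 76.8, with about zero force along the rail.
    - **Notch position:** The last roller measurement, taken just before a final 0.6 mm nudge, put the notch within about 0.2 mm of the red line. The visible ball suggested about 1 mm short. The first ball contact suggested the tool stood 0.4 to 1.2 mm short of the notch. All of these are well inside the 6 mm limit.
    - **Grip force:** About 5 N of upward force remained on the grip.
- **Rest of the bench:** The final top view showed nothing else visibly moved. The arm hid the vial there and partly hid the cup.

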